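Restock a sliding-cover condiment station and prime its sauce pump

TASK

Get the condiment station ready for service: put every honey jar and sugar carton from the green tray into the pan that already holds its like, sliding the clear covers along their track one at a time into the free place to open the pan you need, and never lifting a cover out. When all are put away, slide the covers back so that the honey, sugar and capsule pans are each covered and only the empty pan is open. Last, prime the sauce pump: press its head all the way down, let it come up again, and leave the two espresso cups where they stand.

Things in the scene. Friction and masses are not known exactly. Their poses are not given: they have to be found in the camera images.
- station: Steel condiment station fixed on the counter, 208 mm (its x) by 424 mm (its y), 92.5 mm high; origin under its centre, x away from the robot. Four white pans stand in it side by side along y, 100 mm apart centre to centre, in any order. Above them one 404 mm long track along y carries three covers that cannot pass one another, so just one pan is open at a time.
- pan_honey_floor (a point): Centre of the inner floor, 15 mm above the counter, of the pan that holds two hexagonal honey jars at its far end. Inside 161 mm (its x) by 92 mm (its y), 63 mm deep; axes as the station's. Its fixed stock fills it from x = +38 mm to the far wall; x = -80 to +38 mm is free.
- pan_sugar_floor (a point): Centre of the inner floor, 15 mm above the counter, of the pan that holds two upright sugar cartons at its far end. Inside 161 mm (its x) by 92 mm (its y), 63 mm deep; axes as the station's. Its fixed stock fills it from x = +38 mm to the far wall; x = -80 to +38 mm is free.
- pan_capsules_floor (a point): Centre of the inner floor, 15 mm above the counter, of the pan that holds a heap of black coffee capsules. Inside 161 mm (its x) by 92 mm (its y), 63 mm deep; axes as the station's. It needs no filling.
- pan_empty_floor (a point): Centre of the inner floor, 15 mm above the counter, of the pan that holds nothing. Inside 161 mm (its x) by 92 mm (its y), 63 mm deep; axes as the station's. It needs no filling.
- cover_a_knob (a point): Middle of the upright black round knob (26 mm diameter, 32 mm high) of the clear cover that starts over the honey pan. Cover 173 by 98 mm (along the track), 6 mm thick, its underside 22 mm below this point and 80 mm above the counter; lips hold it down; slides along the station's y with 1 to 3 N. It is over a pan when its knob is above the centre of the pan's floor.
- cover_b_knob (a point): Middle of the upright black round knob (26 mm diameter, 32 mm high) of the clear cover that starts over the sugar pan. Cover 173 by 98 mm (along the track), 6 mm thick, its underside 22 mm below this point and 80 mm above the counter; lips hold it down; slides along the station's y with 1 to 3 N. It is over a pan when its knob is above the centre of the pan's floor.
- cover_c_knob (a point): Middle of the upright black round knob (26 mm diameter, 32 mm high) of the clear cover that starts over the capsule pan. Cover 173 by 98 mm (along the track), 6 mm thick, its underside 22 mm below this point and 80 mm above the counter; lips hold it down; slides along the station's y with 1 to 3 N. It is over a pan when its knob is above the centre of the pan's floor.
- jar_a_mid (a point): Centre, half-way up, of a hexagonal honey jar with a round metal lid (lid 37 mm across): 40 mm across flats, 46 mm across corners, 52 mm high, about 70 g. It starts upright on the green tray, z up; pairs of flats look along its x axis and at 60 and 120 degrees to it. May be absent.
- jar_b_mid (a point): Centre, half-way up, of a hexagonal honey jar with a round metal lid (lid 37 mm across): 40 mm across flats, 46 mm across corners, 52 mm high, about 70 g. It starts upright on the green tray, z up; pairs of flats look along its x axis and at 60 and 120 degrees to it. May be absent.
- carton_a_mid (a point): Centre, half-way up, of a paper carton of sugar cubes: 46 mm (its x) by 34 mm (its y), 56 mm high (its z), about 90 g. It starts upright on the green tray. May be absent.
- carton_b_mid (a point): Centre, half-way up, of a paper carton of sugar cubes: 46 mm (its x) by 34 mm (its y), 56 mm high (its z), about 90 g. It starts upright on the green tray. May be absent.
- tray: Green serving tray fixed on the counter, 240 mm (x) by 170 mm (y), floor 5 mm above the counter, rim 12 mm high; origin under its centre. It stands left or right of the station; the pump jar is on the other side.
- pump_top (a point): Centre of the top face of the pump head on the fixed brown sauce jar (84 mm diameter): flat disc 38 mm diameter, 228 mm above the counter when up. Its spout reaches 74 mm along its -x. An espresso cup stands under the spout.
- pump (a joint): Travel of the pump head: 0 up, 0.020 m fully down. Sprung: starts to move at about 4 N, fully down at about 12 N, and rises by itself when let go.
- cup_sauce: White espresso cup, 62 mm diameter, 58 mm high, under the spout of the sauce pump; origin under its centre. Stays where it is.
- cup_tray: White espresso cup, 60 mm diameter, 56 mm high, at the far end of the tray; origin under its centre. Stays where it is.
There are look-alikes about, which are no part of the job. Leave any pink or yellow look-alike of the part that bears cover_b_knob alone.

How it is judged (in metres and radians):
On the way, in this order (a step that is already met when the one before it is completed fails the run):
1. all jars are in the honey pan and all cartons in the sugar pan, below the covers (x of jar_a_mid in the frame of pan_honey_floor between -0.078 and 0.04 m and y of jar_a_mid in the frame of pan_honey_floor between -0.044 and 0.044 m and z of jar_a_mid in the frame of pan_honey_floor between 0.005 and 0.045 m and x of jar_b_mid in the frame of pan_honey_floor between -0.078 and 0.04 m and y of jar_b_mid in the frame of pan_honey_floor between -0.044 and 0.044 m and z of jar_b_mid in the frame of pan_honey_floor between 0.005 and 0.045 m and x of carton_a_mid in the frame of pan_sugar_floor between -0.078 and 0.04 m and y of carton_a_mid in the frame of pan_sugar_floor between -0.044 and 0.044 m and z of carton_a_mid in the frame of pan_sugar_floor between 0.005 and 0.045 m and x of carton_b_mid in the frame of pan_sugar_floor between -0.078 and 0.04 m and y of carton_b_mid in the frame of pan_sugar_floor between -0.044 and 0.044 m and z of carton_b_mid in the frame of pan_sugar_floor between 0.005 and 0.045 m), for 0.2 s.
2. the honey, sugar and capsule pans are all covered again (horizontal distance between cover_a_knob and pan_honey_floor below 0.012 m and horizontal distance between cover_b_knob and pan_sugar_floor below 0.012 m and horizontal distance between cover_c_knob and pan_capsules_floor below 0.012 m), for 0.2 s.
3. the pump head is pressed down (value of joint pump above 0.016 m), for 0.05 s.
At the end, for the whole second after the job is handed in: Every jar lies or stands in the honey pan and every carton in the sugar pan (centre within the free part of the pan, below the covers), each of the honey, sugar and capsule pans has a cover centred over it within 12 mm, and after a press of at least 16 mm the pump head is up again (within 3 mm) (all of step 1 and all of step 2 and value of joint pump below 0.003 m); the robot touches nothing.
It fails at once if a cover is lifted out of its track (z of any of cover_a_knob, cover_b_knob, cover_c_knob in the frame of pan_empty_floor above 0.105 m).
It fails at once if an espresso cup is pushed more than 5 cm away or knocked over (distance of any of cup_sauce, cup_tray from where it was at the start of the episode above 0.05 m or angle between any of cup_sauce, cup_tray's own z axis and vertical above 0.6 rad).
Of jar_a, jar_b, carton_a, carton_b only 3 to 4 are there at a start; the rules pass over those that are not, and their reading is None.
At some moment in a run one of jar_a, jar_b, carton_a, carton_b may be knocked a few centimetres aside while the robot is not near it.
Once in a run the grip may slacken for a moment while it holds something.
It also fails if it takes over 210 s, if anything falls off the work surface, if the arm or the gripper's body presses on something with over 40 N, if the wrist force passes 120 N, or if a joint passes its speed limit or range.

ROBOT

A 6-joint arm with a two-finger parallel gripper is mounted at the origin on the work surface. World frame = base frame: x ahead of the robot, y to its left, z up, the work surface at z = 0. Lengths are in m, angles in degrees, forces in N, time in s.
With the tool pointing down it reaches from about 0.35 to 0.875 m from the base axis. Payload 4.2 kg.
Tool frame: the origin (TCP) lies on the centre line of the jaws, within the pads' length; the fingertips stand tip_reach ahead of it and the grasp point (between the pads) is the TCP (tip_reach is the distance from the TCP to the fingertips, in m); z points along the fingers, y is the line along which they close (so a half turn about z gives the same grasp; the last joint's range is limited). The gripper opens to 87 mm and grips with 3 to 60 N. Pads are 19 mm wide; open, the fingers measure 117 mm over their backs; the gripper's body (75 mm by 190 mm) begins 51 mm behind the grasp point.
Start: joints at [88.728, 22.042, 0.453, 0, -68.411, -14.817], TCP at [0.173, 0.601, 0.242] pointing down, gripper open.
Joint ranges: [-179.83, 179.83], [-69.29, 118.12], [-61.27, 80.66], [-181.25, 117.63], [-171.15, -9.14], [-177.46, 177.46]. Speed limits (degrees/s): [159.86, 159.86, 180, 180, 180, 180].

INTERFACE

Orientations are given as a 3x3 rotation matrix whose columns are the frame's x, y, z axes.
In Python, from station import sense, capture, finish_job, tip_reach gives the robot as it stands.
- The arm moves only by the tool arm_command, never from a script. Its argument "deltas" is a list of rows, each a list of 7 numbers: the turn, a rotation vector about the tool's x, y, z in rad, then the shift along the tool's x, y, z in cm, then the closure, from -1 (fully open) to 1 (shut), so that 0 is half open. In form: [[rx, ry, rz, dx, dy, dz, hand], ...]. A call has 1 to 8 rows; each row is the pose to reach, as a shift and turn from the pose commanded when the call began, along the tool's axes at that moment; what a row does not reach only later rows make up. A row lasts 1/12 s, in which the tool goes at most 41.7 mm and 7.16 degrees, less where a joint would pass 70% of its speed; a pose out of reach is approached as far as the arm can. A call with a gripper value outside its range is refused whole. The fingers move at their own pace and stop on an object; the grip force is fixed at half the most. Time passes only in rows, so rows that repeat a pose let the fingers close. It gives the time, the measured TCP pose, the force, the opening and the grip force at its end, in the units of the state.
- sense(): the state, without advancing time (a new reading comes with each control period).
- capture(name): name is "side" or "top"; returns a dict with "pixels" (480x640x3 uint8, blue, green, red), "fovy" (degrees; the focal length in pixels is half the picture's height over the tangent of half this angle, whatever the lens; pixels are square), "cx", "cy" (the principal point, pixels), "rvec" (rotation vector, rad) and "tvec" (3), from world to camera coordinates, as OpenCV has them. Camera axes: x right, y down, z forward; pixel columns grow to the right and rows downward; lengths in m; the calibration is good to about 2 mm. A picture is of the moment at which its call begins. There is no depth.
- finish_job(): hands the job in; it is judged then, once.
The state is a dict: "time_s": time; "joints": joint angles; "joint_velocities": joint speeds; "effort": joint torques, N m; "tcp_pos": TCP position; "ee_rot": TCP orientation; "wrist_force": force on the tool from outside, world axes, zero at the start; "moment": the same for the moment, N m; "gripper_width": opening from 0.0 (shut) to 1.0 (fully open); "gripper_force": force on a finger pad.
Only numpy, scipy, OpenCV 4.12 (cv2) and the standard library are available. Lean on these libraries where they do the work, as an engineer would, in place of code of your own. Each camera call takes 0.05 s, during which the arm holds its last target. There are 200 camera calls.

## Working session

There is one attempt and no reset: what is moved stays moved. The work goes in short steps, Python scripts to look and compute and a tool call to move; the robot and the scene stay as the last step left them, time stands still between calls to the robot, and variables do not carry over. Pictures are saved under pics/ and viewed, at most 14 in all, crops included, and the job is handed in when it is done.

Besides the shell and the picture viewer there is one more tool, called after "Request:" by a JSON object that holds its "op" and its "data", one argument or row to a line. arm_command: Moves the arm, as the interface text tells. Its arguments: {"type":"object","properties":{"deltas":{"type":"array"}},"required":["deltas"]}

```bash
ls; mkdir -p pics
cat > h.py <<'E'
import numpy as np, cv2
from station import sense, capture, finish_job, tip_reach
def cam(name):
    c=capture(name); R=cv2.Rodrigues(np.array(c["rvec"],float))[0]; t=np.array(c["tvec"],float).ravel()
    f=240/np.tan(np.radians(c["fovy"])/2)
    c.update(R=R,t=t,f=f,C=-R.T@t); return c
def ray(c,u,v):
    d=c["R"].T@np.array([(u-c["cx"])/c["f"],(v-c["cy"])/c["f"],1]); return d
def onz(c,u,v,z):
    d=ray(c,u,v); return c["C"]+d*(z-c["C"][2])/d[2]
def proj(c,p):
    q=c["R"]@np.array(p)+c["t"]; return c["f"]*q[0]/q[2]+c["cx"],c["f"]*q[1]/q[2]+c["cy"]
E
python3 - <<'E'
from h import *
for n in("top","side"):
    c=cam(n); cv2.imwrite(f"pics/{n}0.png",c["pixels"]); np.save(n+"0.npy",{k:c[k] for k in c},allow_pickle=True)
    print(n,c["C"],c["f"],c["cx"],c["cy"],c["R"].round(3).tolist())
s=sense();print(s,tip_reach() if callable(tip_reach) else tip_reach)
E
```

```text
pics
top [0.29495728 0.00368047 1.00484236] 440.8097613862559 312.73637067183824 249.9814793693265 [[0.024, -0.999, 0.026], [-0.988, -0.028, -0.151], [0.152, -0.022, -0.988]]
side [-0.3453919  -0.73553619  1.08759098] 623.9293262527783 323.19970381146413 238.41670636621112 [[0.698, -0.716, 0.011], [-0.463, -0.463, -0.755], [0.546, 0.522, -0.655]]
{'time_s': 0.1, 'joints': array([ 8.87282287e+01,  2.20869214e+01,  3.86906982e-01, -2.27279076e-02,
       -6.84106684e+01, -1.48159810e+01]), 'joint_velocities': array([-0.06941553, -0.0912932 ,  0.14581305,  0.19886647,  0.01867157,
        0.053505  ]), 'effort': array([ 3.37379447e-05, -3.91688955e+01,  1.87936682e+01,  4.23186600e+00,
        1.34955530e-02, -7.23396579e-05]), 'tcp_pos': array([0.17305447, 0.60004585, 0.2405649 ]), 'ee_rot': array([[ 9.60797885e-01, -2.77249445e-01, -4.11631874e-04],
       [-2.77249717e-01, -9.60795970e-01, -1.92308889e-03],
       [ 1.37681082e-04,  1.96182456e-03, -9.99998066e-01]]), 'wrist_force': array([ 0.28519215,  0.53854228, -0.7536275 ]), 'moment': array([-0.04958342, -0.02654274, -0.05316933]), 'gripper_force': 0.0, 'gripper_width': 1.0019184670296801} 0.019
```

View pics/top0.png

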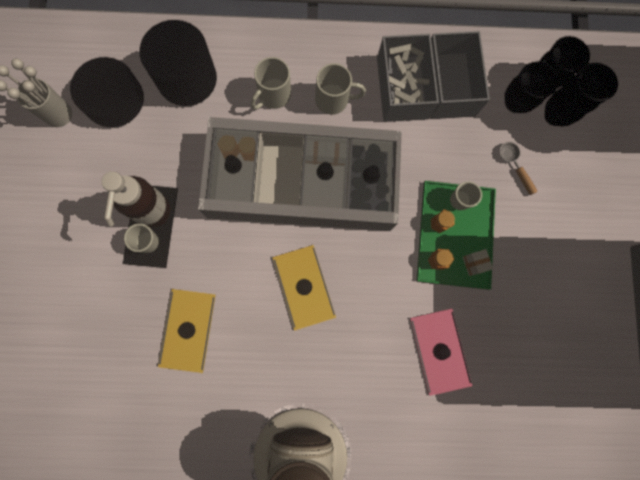

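View pics/side0.png

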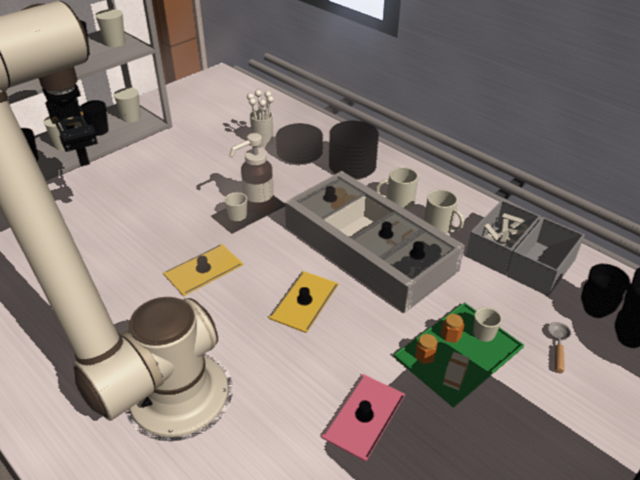

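The top view shows the pans left to right as honey (233,165), empty (280,170), sugar (325,172) and capsules (372,175). Two jars stand at (445,221) and (443,259), one carton at (478,262), and the pump head is at (115,183). The side view agrees, and the loose pink and yellow covers are decoys.

```bash
cat > m.py <<'E'
from h import *
T=np.load("top0.npy",allow_pickle=True).item();S=np.load("side0.npy",allow_pickle=True).item()
def blobs(c,mask,box,amin=30,close=0):
    m=np.zeros(mask.shape,np.uint8);x0,y0,x1,y1=box;m[y0:y1,x0:x1]=mask[y0:y1,x0:x1]
    if close:m=cv2.morphologyEx(m,cv2.MORPH_CLOSE,np.ones((close,close)))
    return [q for q in cv2.findContours(m,cv2.RETR_EXTERNAL,cv2.CHAIN_APPROX_NONE)[0] if cv2.contourArea(q)>amin]
E
python3 - <<'E'
from m import *
hs=cv2.cvtColor(T["pixels"],cv2.COLOR_BGR2HSV)
green=((hs[...,0]>45)&(hs[...,0]<80)&(hs[...,1]>150)).astype(np.uint8)*255
q=max(blobs(T,green,(400,160,520,310),30,25),key=cv2.contourArea);r=cv2.minAreaRect(q);b=cv2.boxPoints(r)
P=np.array([onz(T,*p,.012) for p in b]);print("tray",P.mean(0).round(3),np.linalg.norm(np.diff(P,axis=0),axis=1).round(3),P.round(3).tolist())
org=((hs[...,0]>5)&(hs[...,0]<22)&(hs[...,1]>150)).astype(np.uint8)*255
for q in blobs(T,org,(410,190,470,280),40):
    x=cv2.minEnclosingCircle(q)[0];print("jar px",x,cv2.boundingRect(q),onz(T,*x,.05).round(4))
dark=(T["pixels"].max(2)<22).astype(np.uint8)*255
for bx in((215,148,250,185),(305,155,345,190),(362,160,385,190)):
    for q in blobs(T,dark,bx,60): x=cv2.minEnclosingCircle(q);print("knob",x,cv2.boundingRect(q),onz(T,*x[0],.118).round(4),onz(T,*x[0],.105).round(4))
sd=(S["pixels"].max(2)<22).astype(np.uint8)*255
for bx in((318,180,342,205),(375,215,398,245),(405,235,430,265)):
    for q in blobs(S,sd,bx,40): bb=cv2.boundingRect(q);print("knobS",bb,onz(S,bb[0]+bb[2]/2,bb[1]+bb[3]/2,.102).round(4))
hs2=cv2.cvtColor(S["pixels"],cv2.COLOR_BGR2HSV)
o2=((hs2[...,0]>5)&(hs2[...,0]<22)&(hs2[...,1]>150)).astype(np.uint8)*255
for q in blobs(S,o2,(400,300,480,370),60):
    bb=cv2.boundingRect(q);print("jarS",bb,onz(S,bb[0]+bb[2]/2,bb[1]+bb[3]/2,.031).round(4))
a=cv2.resize(T["pixels"][170:300,400:510],None,fx=5,fy=4.6*5/4.6,interpolation=cv2.INTER_CUBIC)
cv2.imwrite("pics/tray.png",a[:600])
b=cv2.resize(T["pixels"][110:235,190:410],None,fx=3.5,fy=3.5,interpolation=cv2.INTER_CUBIC)
cv2.imwrite("pics/stn.png",cv2.convertScaleAbs(b,alpha=1.6))
E
```

```text
Traceback (most recent call last):
ValueError: max() iterable argument is empty
```

```bash
cat > meas.py <<'E'
from m import *
hs=cv2.cvtColor(T["pixels"],cv2.COLOR_BGR2HSV)
print(hs[270,450],hs[220,445],hs[165,233])
green=((hs[...,0]>45)&(hs[...,0]<90)&(hs[...,1]>90)).astype(np.uint8)*255
qs=blobs(T,green,(400,160,520,310),30,15)
q=max(qs,key=cv2.contourArea);r=cv2.minAreaRect(q);b=cv2.boxPoints(r)
P=np.array([onz(T,*p,.012) for p in b]);print("tray",P.mean(0).round(3),np.linalg.norm(np.diff(P,axis=0),axis=1).round(3),P.round(3).tolist())
org=((hs[...,0]>5)&(hs[...,0]<22)&(hs[...,1]>130)).astype(np.uint8)*255
for q in blobs(T,org,(410,190,470,280),40):
    x=cv2.minEnclosingCircle(q)[0];print("jar px",x,cv2.boundingRect(q),onz(T,*x,.05).round(4))
dark=(T["pixels"].max(2)<28).astype(np.uint8)*255
for bx in((215,148,250,185),(305,155,345,190),(362,160,385,190)):
    for q in blobs(T,dark,bx,60): x=cv2.minEnclosingCircle(q);print("knob",x,cv2.boundingRect(q),onz(T,*x[0],.118).round(4),onz(T,*x[0],.105).round(4))
sd=(S["pixels"].max(2)<28).astype(np.uint8)*255
for bx in((318,180,342,205),(375,215,398,245),(405,235,430,265)):
    for q in blobs(S,sd,bx,40): bb=cv2.boundingRect(q);print("knobS",bb,onz(S,bb[0]+bb[2]/2,bb[1]+bb[3]/2,.102).round(4))
hs2=cv2.cvtColor(S["pixels"],cv2.COLOR_BGR2HSV)
o2=((hs2[...,0]>5)&(hs2[...,0]<22)&(hs2[...,1]>130)).astype(np.uint8)*255
for q in blobs(S,o2,(400,300,480,370),60):
    bb=cv2.boundingRect(q);print("jarS",bb,onz(S,bb[0]+bb[2]/2,bb[1]+bb[3]/2,.031).round(4))
a=cv2.resize(T["pixels"][175:295,405:510],None,fx=5,fy=5,interpolation=cv2.INTER_CUBIC)
cv2.imwrite("pics/tray.png",cv2.convertScaleAbs(a,alpha=1.5))
b=cv2.resize(T["pixels"][110:235,190:410],None,fx=3.5,fy=3.5,interpolation=cv2.INTER_CUBIC)
cv2.imwrite("pics/stn.png",cv2.convertScaleAbs(b,alpha=1.6))
E
python3 meas.py
```

```text
[ 61 102  55] [ 17 159 143] [17 62 37]
tray [ 0.494 -0.351  0.012] [0.24  0.174 0.241] [[0.379, -0.255, 0.012], [0.617, -0.276, 0.012], [0.61, -0.45, 0.012], [0.371, -0.423, 0.012]]
jar px (440.9905700683594, 258.9433898925781) (429, 249, 25, 20) [ 0.4294 -0.3002  0.05  ]
jar px (442.0975646972656, 220.73170471191406) (431, 209, 23, 23) [ 0.5156 -0.3044  0.05  ]
knobS (379, 222, 14, 16) [ 0.6073 -0.0367  0.102 ]
knobS (410, 242, 15, 17) [ 0.6023 -0.1378  0.102 ]
jarS (416, 334, 22, 30) [ 0.433  -0.3045  0.031 ]
jarS (441, 314, 24, 29) [ 0.5202 -0.3105  0.031 ]
```

View pics/tray.png

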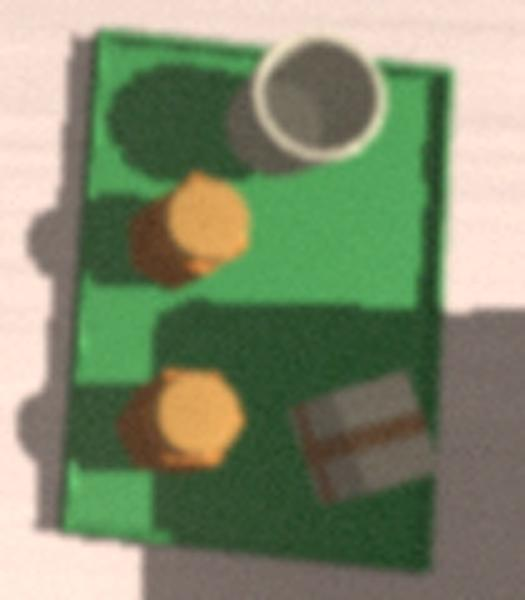

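View pics/stn.png

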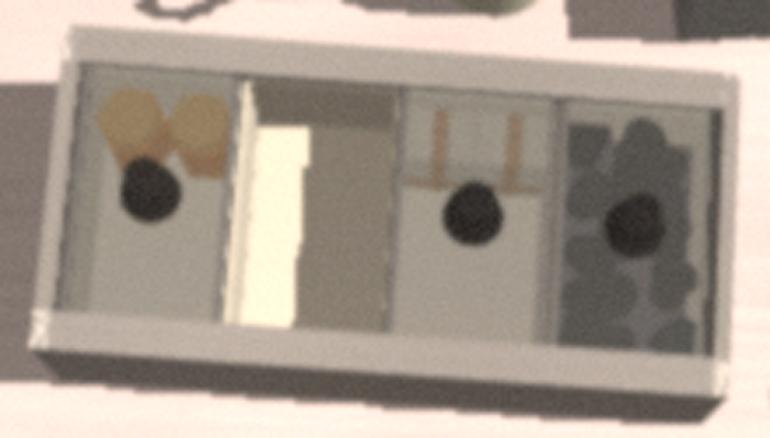

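Run:
```python
from m import *
f=lambda u,v,z:onz(T,405+u/5,175+v/5,z).round(4)
print("jars",f(208,222,.057),f(200,412,.057),"carton",f(384,431,.061), "cup rim",f(320,98,.061))
d=f(437,470,.061)-f(408,372,.061);print("long side",d,np.linalg.norm(d),np.degrees(np.arctan2(d[1],d[0])))
g=lambda u,v,z:onz(T,190+u/3.5,110+v/3.5,z).round(4)
for p in((150,188),(473,212),(635,225)):print("knob",g(*p,.102))
P=np.array([g(*p,.0925) for p in((72,25),(738,75),(725,395),(35,345))]);print(P,P.mean(0),[np.linalg.norm(P[i]-P[i-1]).round(3) for i in range(4)])
w=P[0]-P[1]+P[3]-P[2];print("yaw of y axis-90:",np.degrees(np.arctan2(w[1],w[0]))-90)
print("pump",onz(T,115,183,.228))
# side check
for n,p in(("A",(330,196)),):print(n,onz(S,*p,.102))
for p in ((428,337),(455,317)):print("jar lid side",onz(S,*p,.057))
print("pumpS",onz(S,254,141,.228))
s=sense();print(s["time_s"])
```

```text
jars [ 0.5173 -0.3122  0.057 ] [ 0.4321 -0.3069  0.057 ] carton [ 0.4254 -0.3862  0.061 ] cup rim [ 0.5745 -0.3625  0.061 ]
long side [-0.0428 -0.0112  0.    ] 0.0442411573085515 -165.33553851158894
knob [0.6141 0.1582 0.102 ]
knob [ 0.6054 -0.0384  0.102 ]
knob [ 0.6005 -0.1375  0.102 ]
[[ 0.7216  0.2137  0.0925]
 [ 0.7036 -0.2034  0.0925]
 [ 0.4982 -0.1943  0.0925]
 [ 0.5165  0.2237  0.0925]] [0.609975 0.009925 0.0925  ] [np.float64(0.205), np.float64(0.417), np.float64(0.206), np.float64(0.418)]
yaw of y axis-90: -2.4889574431957016
pump [0.52614627 0.34630904 0.228     ]
A [0.60962069 0.15598574 0.102     ]
jar lid side [ 0.44147608 -0.2968542   0.057     ]
jar lid side [ 0.52954228 -0.30458364  0.057     ]
pumpS [0.51787612 0.3406645  0.228     ]
0.1
```

```bash
cat > go.py <<'E'
import sys
from h import *
from scipy.spatial.transform import Rotation as Q
# go.py x y z yaw : yaw = world angle (deg) of tool x
x,y,z,yaw=map(float,sys.argv[1:5]); s=sense(); R=s["ee_rot"]; a=np.radians(yaw)
c,n=np.cos(a),np.sin(a); W=np.array([[c,n,0],[n,-c,0],[0,0,-1]])
rv=Q.from_matrix(R.T@W).as_rotvec(); d=R.T@(np.array([x,y,z])-s["tcp_pos"])
print(rv.round(3),(d*100).round(2),"w",round(s["gripper_width"],3),s["time_s"])
E
python3 go.py .6175 .160 .30 -2.49
```

```text
[ 0.002  0.    -0.237] [54.9  29.97 -5.88] w 1.002 0.1
```

Request:
{"op": "arm_command", "data": {
  "deltas": [
    [0, 0, -0.06, 0, 0, -5.9, -0.2],
    [0, 0, -0.12, 4, 2, -5.9, -0.2],
    [0, 0, -0.237, 54.9, 30, -5.9, -0.2],
    [0, 0, -0.237, 54.9, 30, -5.9, -0.2],
    [0, 0, -0.237, 54.9, 30, -5.9, -0.2],
    [0, 0, -0.237, 54.9, 30, -5.9, -0.2],
    [0, 0, -0.237, 54.9, 30, -5.9, -0.2],
    [0, 0, -0.237, 54.9, 30, -5.9, -0.2]
  ]
}}

```text
time_s: 0.77
tcp_pos: [0.3797, 0.3959, 0.299]
ee_rot: [[0.999, -0.043, -0.0], [-0.043, -0.999, -0.0], [-0.0, 0.0, -1.0]]
wrist_force: [0.3, 0.6, -0.2]
gripper_width: 0.609
gripper_force: 0.0
```

```bash
python3 go.py .6175 .160 .18 -2.49
```

```text
[0. 0. 0.] [24.79 22.53 11.9 ] w 0.609 0.7667
```

Request:
{"op": "arm_command", "data": {
  "deltas": [
    [0, 0, 0, 24.8, 22.5, 0, -0.2],
    [0, 0, 0, 24.8, 22.5, 0, -0.2],
    [0, 0, 0, 24.8, 22.5, 0, -0.2],
    [0, 0, 0, 24.8, 22.5, 0, -0.2],
    [0, 0, 0, 24.8, 22.5, 0, -0.2],
    [0, 0, 0, 24.8, 22.5, 0, -0.2],
    [0, 0, 0, 24.8, 22.5, 0, -0.2],
    [0, 0, 0, 24.8, 22.5, 0, -0.2]
  ]
}}

```text
time_s: 1.43
tcp_pos: [0.6166, 0.1614, 0.2987]
ee_rot: [[0.999, -0.044, -0.001], [-0.044, -0.999, -0.0], [-0.001, 0.0, -1.0]]
wrist_force: [-0.3, 1.1, 0.9]
gripper_width: 0.6
gripper_force: 0.0
```

```bash
python3 - <<'E'
from h import *
for n in("top","side"):
    c=cam(n); np.save(n+"1.npy",c,allow_pickle=True)
    p=sense()["tcp_pos"]; u,v=map(int,proj(c,p)); print(p,u,v, proj(c,[.6175,.16,.102]))
    k=c["pixels"][max(0,v-60):v+60,max(0,u-80):u+80]; cv2.imwrite(f"pics/{n}1.png",cv2.convertScaleAbs(cv2.resize(k,None,fx=4,fy=4),alpha=1.5))
E
cd pics; python3 -c "
import cv2,numpy as np
cv2.imwrite('c1.png',cv2.imread('side1.png'))"
```

```text
[0.62087102 0.15638584 0.29774732] 216 119 (np.float64(232.08769854255098), np.float64(162.1348622428627))
[0.61855343 0.15876079 0.29728606] 333 129 (np.float64(330.97385293034563), np.float64(194.06808919476043))
```

View pics/c1.png

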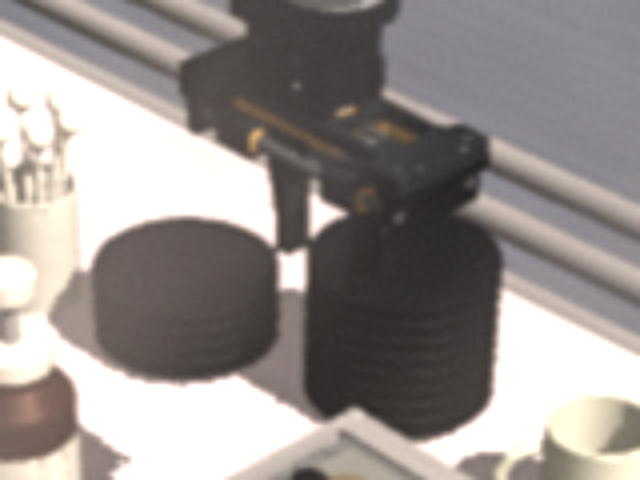

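The side crop shows the fingers above the station, with knob A low in the frame. The projections agree with the measured knob to about 2 px, so I'm descending.

Request:
{"op": "arm_command", "data": {
  "deltas": [
    [0, 0, 0, -0.3, 0, 4, -0.2],
    [0, 0, 0, -0.3, 0, 8, -0.2],
    [0, 0, 0, -0.3, 0, 12, -0.2],
    [0, 0, 0, -0.3, 0, 15, -0.2],
    [0, 0, 0, -0.3, 0, 17.5, -0.2],
    [0, 0, 0, -0.3, 0, 18.8, -0.2],
    [0, 0, 0, -0.3, 0, 18.8, -0.2],
    [0, 0, 0, -0.3, 0, 18.8, -0.2]
  ]
}}

```text
time_s: 2.2
tcp_pos: [0.6124, 0.1635, 0.1109]
ee_rot: [[0.999, -0.043, -0.001], [-0.043, -0.999, -0.001], [-0.001, 0.001, -1.0]]
wrist_force: [0.2, -0.4, 0.7]
gripper_width: 0.597
gripper_force: 0.0
```

Request:
{"op": "arm_command", "data": {
  "deltas": [
    [0, 0, 0, 0, 0, 0, 1],
    [0, 0, 0, 0, 0, 0, 1],
    [0, 0, 0, 0, 0, 0, 1],
    [0, 0, 0, 0, 0, 0, 1],
    [0, 0, 0, 0, 0, 0, 1],
    [0, 0, 0, 0, 0, 0, 1]
  ]
}}

```text
time_s: 2.7
tcp_pos: [0.6129, 0.1635, 0.1118]
ee_rot: [[0.999, -0.044, 0.001], [-0.044, -0.999, 0.0], [0.001, -0.0, -1.0]]
wrist_force: [0.0, 0.2, 2.3]
gripper_width: 0.287
gripper_force: 30.0
```

```bash
python3 go.py .613 .060 .110 -2.49;python3 -c "
from station import *;s=sense();print(s['tcp_pos'],s['wrist_force'],s['gripper_force'],s['gripper_width'])"
```

```text
[-0.    -0.001 -0.   ] [ 0.46 10.33  0.18] w 0.287 2.7
[0.61287501 0.16345275 0.11183602] [0.04752865 0.20016514 2.33469089] 29.999539903365076 0.2871609065725435
```

Request:
{"op": "arm_command", "data": {
  "deltas": [
    [0, 0, 0, 0, 1, 0, 1],
    [0, 0, 0, 0, 3, 0, 1],
    [0, 0, 0, 0, 5, 0, 1],
    [0, 0, 0, 0, 7, 0, 1],
    [0, 0, 0, 0, 9, 0, 1],
    [0, 0, 0, 0, 10, 0, 1],
    [0, 0, 0, 0, 10, 0, 1],
    [0, 0, 0, 0, 10, 0, 1]
  ]
}}

```text
time_s: 3.37
tcp_pos: [0.6085, 0.0623, 0.1118]
ee_rot: [[0.999, -0.045, 0.0], [-0.045, -0.999, -0.001], [0.0, 0.001, -1.0]]
wrist_force: [0.3, -3.9, 4.2]
gripper_width: 0.29
gripper_force: 30.0
```

Request:
{"op": "arm_command", "data": {
  "deltas": [
    [0, 0, 0, 0, 0, 0, -0.2],
    [0, 0, 0, 0, 0, 0, -0.2],
    [0, 0, 0, 0, 0, 0, -0.2],
    [0, 0, 0, 0, 0, 0, -0.2],
    [0, 0, 0, 0, 0, -4, -0.2],
    [0, 0, 0, 0, 0, -8, -0.2],
    [0, 0, 0, 0, 0, -12, -1],
    [0, 0, 0, 0, 0, -16, -1]
  ]
}}

```text
time_s: 4.03
tcp_pos: [0.6079, 0.0639, 0.2727]
ee_rot: [[0.999, -0.043, -0.001], [-0.043, -0.999, -0.0], [-0.001, 0.0, -1.0]]
wrist_force: [1.6, 0.6, -0.4]
gripper_width: 0.676
gripper_force: 0.0
```

```bash
sed -i 's/T=np.load.*/T=cam("top");S=cam("side")/' m.py; python3 meas.py; python3 go.py .517 -.310 .15 -2.49
```

```text
[ 60 107  55] [ 16 150 151] [ 17  50 159]
tray [ 0.494 -0.351  0.012] [0.239 0.173 0.24 ] [[0.379, -0.256, 0.012], [0.617, -0.276, 0.012], [0.61, -0.449, 0.012], [0.371, -0.422, 0.012]]
jar px (441.0, 259.0) (429, 249, 25, 20) [ 0.4293 -0.3002  0.05  ]
jar px (442.0975646972656, 220.73170471191406) (431, 209, 23, 23) [ 0.5156 -0.3044  0.05  ]
knobS (380, 223, 13, 16) [ 0.6053 -0.04    0.102 ]
knobS (410, 242, 15, 17) [ 0.6023 -0.1378  0.102 ]
jarS (416, 334, 22, 30) [ 0.433  -0.3045  0.031 ]
jarS (441, 314, 24, 29) [ 0.5202 -0.3105  0.031 ]
[-0.004 -0.016  0.001] [-8.11 37.87 12.71] w 0.761 4.1333
```

Request:
{"op": "arm_command", "data": {
  "deltas": [
    [0, 0, 0, -9, 37.5, 0, -1],
    [0, 0, 0, -9, 37.5, 0, -1],
    [0, 0, 0, -9, 37.5, 0, -1],
    [0, 0, 0, -9, 37.5, 0, -1],
    [0, 0, 0, -9, 37.5, 0, -1],
    [0, 0, 0, -9, 37.5, 0, -1],
    [0, 0, 0, -9, 37.5, 0, -1],
    [0, 0, 0, -9, 37.5, 0, -1]
  ]
}}

```text
time_s: 4.8
tcp_pos: [0.5157, -0.2581, 0.2709]
ee_rot: [[0.999, -0.043, -0.0], [-0.043, -0.999, 0.0], [-0.0, -0.0, -1.0]]
wrist_force: [1.1, 0.0, 0.6]
gripper_width: 1.001
gripper_force: 0.0
```

```bash
python3 go.py .518 -.311 .13 -2.49
```

```text
[-0.     0.     0.001] [ 0.46  5.28 14.09] w 1.001 4.8
```

Request:
{"op": "arm_command", "data": {
  "deltas": [
    [0, 0, 0, 0.5, 5.0, 2, -1],
    [0, 0, 0, 0.5, 5.0, 6, -1],
    [0, 0, 0, 0.5, 5.0, 10, -1],
    [0, 0, 0, 0.5, 5.0, 14, -1],
    [0, 0, 0, 0.5, 5.0, 14, -1],
    [0, 0, 0, 0.5, 5.0, 14, -1],
    [0, 0, 0, 0.5, 5.0, 14, -1]
  ]
}}

```text
time_s: 5.38
tcp_pos: [0.521, -0.3075, 0.1334]
ee_rot: [[0.999, -0.042, 0.003], [-0.042, -0.999, -0.002], [0.003, 0.002, -1.0]]
wrist_force: [0.7, 0.2, 0.5]
gripper_width: 1.001
gripper_force: 0.0
```

```bash
python3 go.py .518 -.311 .051 -2.49
python3 - <<'E'
from h import *
c=cam("side"); a=c["pixels"][260:410,360:540]; cv2.imwrite("pics/s2.png",cv2.convertScaleAbs(cv2.resize(a,None,fx=4,fy=4),alpha=1.4))
print(np.array(proj(c,sense()["tcp_pos"]))-[360,260], sense()["tcp_pos"],sense()["joints"].round(0))
E
```

```text
[ 0.002 -0.003  0.001] [-0.31  0.35  8.24] w 1.001 5.3833
[99.40624476 35.18622599] [ 0.52150356 -0.30756204  0.13434465] [-15.  25. -11.   0. -53. 103.]
```

View pics/s2.png

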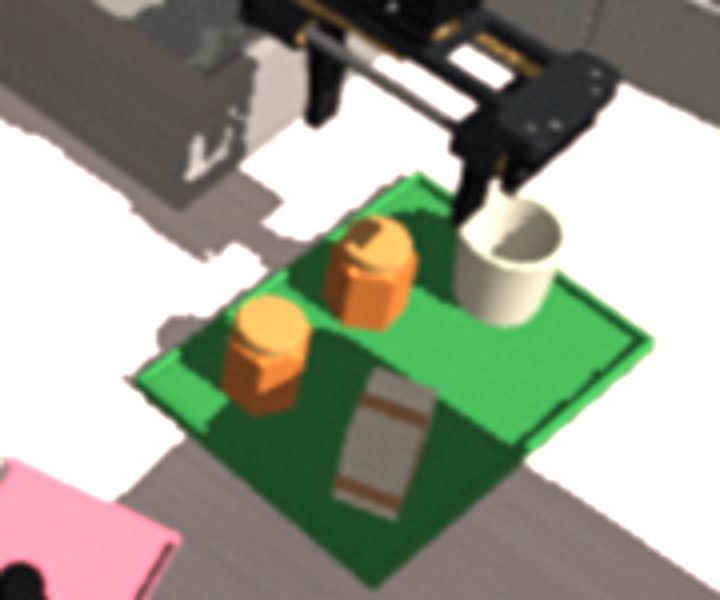

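The side crop shows the open fingers over the far jar, lid at (378,240) in the crop. The cup rim is at (513,228), just beyond the right finger.

```bash
python3 - <<'E'
from h import *
c=np.load("side0.npy",allow_pickle=True).item()
f=lambda u,v,z:onz(c,360+u/4,260+v/4,z).round(4)
print("jar1",f(378,242,.057),"jar2",f(272,325,.057),"cup",f(513,228,.061),"pad tip R",f(470,218,.115))
E
python3 go.py .518 -.311 .051 -2.49
```

```text
jar1 [ 0.5203 -0.3098  0.057 ] jar2 [ 0.4321 -0.3039  0.057 ] cup [ 0.5779 -0.3583  0.061 ] pad tip R [ 0.5194 -0.3583  0.115 ]
[ 0.002 -0.005  0.001] [-0.38  0.34  8.33] w 1.003 5.4333
```

Request:
{"op": "arm_command", "data": {
  "deltas": [
    [0, 0, 0, -0.3, 0.3, 2.5, -1],
    [0, 0, 0, -0.3, 0.3, 5, -1],
    [0, 0, 0, -0.3, 0.3, 7.5, -1],
    [0, 0, 0, -0.3, 0.3, 8.3, -1],
    [0, 0, 0, -0.3, 0.3, 8.3, -1],
    [0, 0, 0, -0.3, 0.3, 8.3, 1],
    [0, 0, 0, -0.3, 0.3, 8.3, 1],
    [0, 0, 0, -0.3, 0.3, 8.3, 1]
  ]
}}

```text
time_s: 6.1
tcp_pos: [0.5176, -0.3104, 0.0505]
ee_rot: [[0.999, -0.043, 0.004], [-0.043, -0.999, -0.001], [0.004, 0.001, -1.0]]
wrist_force: [-0.6, -0.1, -0.8]
gripper_width: 0.854
gripper_force: 0.0
```

Request:
{"op": "arm_command", "data": {
  "deltas": [
    [0, 0, 0, 0, 0, 0, 1],
    [0, 0, 0, 0, 0, 0, 1],
    [0, 0, 0, 0, 0, -4, 1],
    [0, 0, 0, 0, 0, -8, 1],
    [0, 0, 0, 0, 0, -12, 1],
    [0, 0, 0, 0, 0, -16, 1],
    [0, 0, 0, 0, 0, -16, 1],
    [0, 0, 0, 0, 0, -16, 1]
  ]
}}

```text
time_s: 6.77
tcp_pos: [0.5175, -0.3105, 0.2121]
ee_rot: [[0.999, -0.044, 0.007], [-0.044, -0.999, -0.002], [0.008, 0.002, -1.0]]
wrist_force: [0.1, 0.2, -0.9]
gripper_width: 0.253
gripper_force: 0.0
```

```bash
python3 go.py .626 .16 .21 -2.49
```

```text
[ 0.002 -0.008 -0.   ] [  8.78 -47.48   0.18] w 0.253 6.7667
```

Request:
{"op": "arm_command", "data": {
  "deltas": [
    [0, 0, 0, 0, 0, 0, -1],
    [0, 0, 0, 0, 0, 0, -1],
    [0, 0, 0, 0, 0, 0, -1],
    [0, 0, 0, 0, 0, 0, -1],
    [0, 0, 0, 0, 0, 0, -1],
    [0, 0, 0, 0, 0, 0, -1],
    [0, 0, 0, 0, 0, 0, -1],
    [0, 0, 0, 0, 0, 0, -1]
  ]
}}

```text
time_s: 7.43
tcp_pos: [0.5161, -0.31, 0.2081]
ee_rot: [[0.999, -0.044, -0.0], [-0.044, -0.999, 0.0], [-0.0, -0.0, -1.0]]
wrist_force: [-0.5, -0.1, 0.0]
gripper_width: 0.771
gripper_force: 0.0
```

```bash
python3 meas.py | grep jar; python3 go.py .519 -.311 .051 -2.49
```

```text
jarS (416, 334, 22, 30) [ 0.433  -0.3045  0.031 ]
jarS (441, 314, 24, 29) [ 0.5202 -0.3105  0.031 ]
[-0.  0. -0.] [ 0.29  0.09 15.72] w 0.86 7.5333
```

Jar undisturbed; the lift started before the fingers had closed. I'll go down again and wait longer.

Request:
{"op": "arm_command", "data": {
  "deltas": [
    [0, 0, 0, 0.3, 0, 4, -1],
    [0, 0, 0, 0.3, 0, 8, -1],
    [0, 0, 0, 0.3, 0, 12, -1],
    [0, 0, 0, 0.3, 0, 15, -1],
    [0, 0, 0, 0.3, 0, 15.7, -1],
    [0, 0, 0, 0.3, 0, 15.7, 1],
    [0, 0, 0, 0.3, 0, 15.7, 1],
    [0, 0, 0, 0.3, 0, 15.7, 1]
  ]
}}

```text
time_s: 8.2
tcp_pos: [0.521, -0.3108, 0.0538]
ee_rot: [[0.999, -0.043, 0.005], [-0.043, -0.999, -0.002], [0.005, 0.002, -1.0]]
wrist_force: [0.1, -0.6, 1.4]
gripper_width: 0.853
gripper_force: 0.0
```

Request:
{"op": "arm_command", "data": {
  "deltas": [
    [0, 0, 0, 0, 0, 0, 1],
    [0, 0, 0, 0, 0, 0, 1],
    [0, 0, 0, 0, 0, 0, 1],
    [0, 0, 0, 0, 0, 0, 1],
    [0, 0, 0, 0, 0, 0, 1],
    [0, 0, 0, 0, 0, 0, 1],
    [0, 0, 0, 0, 0, 0, 1]
  ]
}}

```text
time_s: 8.78
tcp_pos: [0.5193, -0.3102, 0.0517]
ee_rot: [[0.999, -0.044, 0.0], [-0.044, -0.999, -0.0], [0.0, 0.0, -1.0]]
wrist_force: [0.4, 0.5, 3.6]
gripper_width: 0.465
gripper_force: 29.5
```

Request:
{"op": "arm_command", "data": {
  "deltas": [
    [0, 0, 0, 0, 0, -4, 1],
    [0, 0, 0, 0, 0, -8, 1],
    [0, 0, 0, 0, 0, -12, 1],
    [0, 0, 0, 0, 0, -16, 1],
    [0, 0, 0, 0, 0, -16, 1],
    [0, 0, 0, 0, 0, -16, 1]
  ]
}}

```text
time_s: 9.28
tcp_pos: [0.5203, -0.3105, 0.2141]
ee_rot: [[0.999, -0.044, 0.006], [-0.044, -0.999, -0.002], [0.006, 0.001, -1.0]]
wrist_force: [-0.5, -0.3, -1.1]
gripper_width: 0.466
gripper_force: 29.5
```

```bash
python3 go.py .629 .162 .21 -2.49
```

```text
[ 0.001 -0.006 -0.   ] [  8.79 -47.68   0.4 ] w 0.466 9.2833
```

Request:
{"op": "arm_command", "data": {
  "deltas": [
    [0, 0, 0, 8.5, -47.4, 0, 1],
    [0, 0, 0, 8.5, -47.4, 0, 1],
    [0, 0, 0, 8.5, -47.4, 0, 1],
    [0, 0, 0, 8.5, -47.4, 0, 1],
    [0, 0, 0, 8.5, -47.4, 0, 1],
    [0, 0, 0, 8.5, -47.4, 0, 1],
    [0, 0, 0, 8.5, -47.4, 0, 1],
    [0, 0, 0, 8.5, -47.4, 0, 1]
  ]
}}

```text
time_s: 9.95
tcp_pos: [0.5911, 0.017, 0.2089]
ee_rot: [[0.999, -0.044, -0.004], [-0.044, -0.999, -0.001], [-0.004, 0.001, -1.0]]
wrist_force: [1.0, -1.5, 0.6]
gripper_width: 0.465
gripper_force: 29.5
```

```bash
python3 go.py .626 .160 .13 -2.49
```

```text
[ 0.001  0.004 -0.001] [  2.89 -14.45   7.87] w 0.465 9.95
```

Request:
{"op": "arm_command", "data": {
  "deltas": [
    [0, 0, 0, 2.9, -14.4, 0, 1],
    [0, 0, 0, 2.9, -14.4, 0, 1],
    [0, 0, 0, 2.9, -14.4, 0, 1],
    [0, 0, 0, 2.9, -14.4, 0, 1],
    [0, 0, 0, 2.9, -14.4, 3, 1],
    [0, 0, 0, 2.9, -14.4, 5, 1],
    [0, 0, 0, 2.9, -14.4, 5, 1],
    [0, 0, 0, 2.9, -14.4, 5, 1]
  ]
}}

```text
time_s: 10.62
tcp_pos: [0.6262, 0.157, 0.1583]
ee_rot: [[0.999, -0.044, -0.006], [-0.044, -0.999, -0.003], [-0.005, 0.003, -1.0]]
wrist_force: [0.2, -0.0, -0.4]
gripper_width: 0.462
gripper_force: 29.5
```

```bash
python3 go.py .626 .160 .071 -2.49
python3 - <<'E'
from h import *
c=cam("side"); a=c["pixels"][120:270,260:440]; cv2.imwrite("pics/s3.png",cv2.convertScaleAbs(cv2.resize(a,None,fx=4,fy=4),alpha=1.4))
print(sense()["tcp_pos"])
E
```

```text
[ 0.003  0.005 -0.   ] [ 0.02 -0.32  8.73] w 0.462 10.6167
[0.62744201 0.15724429 0.16047483]
```

View pics/s3.png

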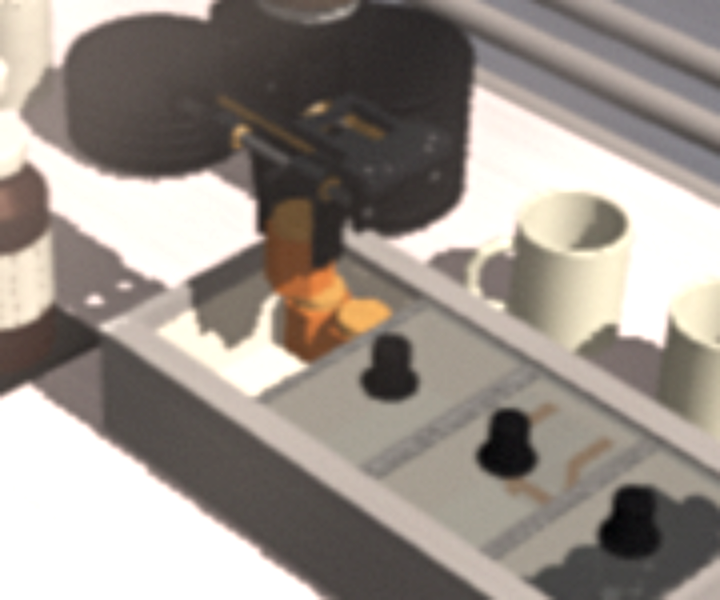

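The side crop shows the jar held at (290,245) over the open honey pan, stock jars at (330,320), cover A on the empty place.

Request:
{"op": "arm_command", "data": {
  "deltas": [
    [0, 0, 0, -0.5, -0.2, 2, 1],
    [0, 0, 0, -0.5, -0.2, 4, 1],
    [0, 0, 0, -0.5, -0.2, 6, 1],
    [0, 0, 0, -0.5, -0.2, 8, 1],
    [0, 0, 0, -0.5, -0.2, 8.8, 1],
    [0, 0, 0, -0.5, -0.2, 8.8, 1],
    [0, 0, 0, -0.5, -0.2, 8.8, 1]
  ]
}}

```text
time_s: 11.25
tcp_pos: [0.6236, 0.1598, 0.0745]
ee_rot: [[0.999, -0.044, 0.002], [-0.044, -0.999, 0.0], [0.002, -0.0, -1.0]]
wrist_force: [-0.0, 0.2, 0.2]
gripper_width: 0.467
gripper_force: 29.5
```

Request:
{"op": "arm_command", "data": {
  "deltas": [
    [0, 0, 0, 0, 0, 0, -0.15],
    [0, 0, 0, 0, 0, 0, -0.15],
    [0, 0, 0, 0, 0, 0, -0.15],
    [0, 0, 0, 0, 0, 0, -0.15],
    [0, 0, 0, 0, 0, -3, -0.15],
    [0, 0, 0, 0, 0, -7, -0.15],
    [0, 0, 0, 0, 0, -11, -0.15],
    [0, 0, 0, 0, 0, -15, -1]
  ]
}}

```text
time_s: 11.92
tcp_pos: [0.6224, 0.1597, 0.2254]
ee_rot: [[0.999, -0.044, 0.0], [-0.044, -0.999, -0.0], [0.0, 0.0, -1.0]]
wrist_force: [0.3, 0.2, 0.1]
gripper_width: 0.601
gripper_force: 0.0
```

```bash
python3 meas.py|grep jarS; python3 go.py .432 -.305 .20 -2.49
```

```text
jarS (416, 334, 22, 30) [ 0.433  -0.3045  0.031 ]
[-0.006 -0.017  0.001] [-17.52  47.41   2.7 ] w 0.67 12.0167
```

Request:
{"op": "arm_command", "data": {
  "deltas": [
    [0, 0, 0.1, -17.5, 47.4, 0, -1],
    [0, 0, 0.2, -17.5, 47.4, 0, -1],
    [0, 0, 0.3, -17.5, 47.4, 0, -1],
    [0, 0, 0.4, -17.5, 47.4, 0, -1],
    [0, 0, 0.48, -17.5, 47.4, 0, -1],
    [0, 0, 0.48, -17.5, 47.4, 0, -1],
    [0, 0, 0.48, -17.5, 47.4, 0, -1],
    [0, 0, 0.48, -17.5, 47.4, 0, -1]
  ]
}}

```text
time_s: 12.68
tcp_pos: [0.4925, -0.149, 0.2238]
ee_rot: [[0.866, -0.5, 0.001], [-0.5, -0.866, -0.0], [0.001, -0.001, -1.0]]
wrist_force: [0.1, -0.2, -0.4]
gripper_width: 1.001
gripper_force: 0.0
```

```bash
python3 go.py .432 -.305 .11 -30
```

```text
[-0.001 -0.001  0.   ] [ 2.54 16.54 11.37] w 1.001 12.6833
```

Request:
{"op": "arm_command", "data": {
  "deltas": [
    [0, 0, 0, 2.5, 16.5, 0, -1],
    [0, 0, 0, 2.5, 16.5, 0, -1],
    [0, 0, 0, 2.5, 16.5, 0, -1],
    [0, 0, 0, 2.5, 16.5, 0, -1],
    [0, 0, 0, 2.5, 16.5, 3, -1],
    [0, 0, 0, 2.5, 16.5, 7, -1],
    [0, 0, 0, 2.5, 16.5, 10, -1],
    [0, 0, 0, 2.5, 16.5, 10, -1]
  ]
}}

```text
time_s: 13.35
tcp_pos: [0.4282, -0.3015, 0.1177]
ee_rot: [[0.865, -0.502, -0.011], [-0.502, -0.865, 0.005], [-0.012, 0.001, -1.0]]
wrist_force: [-2.1, 0.3, -1.2]
gripper_width: 1.004
gripper_force: 0.0
```

```bash
python3 meas.py|grep jarS; python3 go.py .432 -.305 .051 -30
```

```text
jarS (416, 334, 21, 30) [ 0.4322 -0.3038  0.031 ]
[0.001 0.001 0.   ] [0.03 0.19 7.24] w 1.004 13.45
```

Request:
{"op": "arm_command", "data": {
  "deltas": [
    [0, 0, 0, 0, 0.1, 2.5, -1],
    [0, 0, 0, 0, 0.1, 5, -1],
    [0, 0, 0, 0, 0.1, 7.2, -1],
    [0, 0, 0, 0, 0.1, 7.2, -1],
    [0, 0, 0, 0, 0.1, 7.2, 1],
    [0, 0, 0, 0, 0.1, 7.2, 1],
    [0, 0, 0, 0, 0.1, 7.2, 1],
    [0, 0, 0, 0, 0.1, 7.2, 1]
  ]
}}

```text
time_s: 14.12
tcp_pos: [0.4335, -0.3041, 0.0532]
ee_rot: [[0.866, -0.5, 0.004], [-0.5, -0.866, -0.001], [0.004, -0.001, -1.0]]
wrist_force: [-0.2, 0.7, 0.7]
gripper_width: 0.783
gripper_force: 0.0
```

Request:
{"op": "arm_command", "data": {
  "deltas": [
    [0, 0, 0, 0, 0, 0, 1],
    [0, 0, 0, 0, 0, 0, 1],
    [0, 0, 0, 0, 0, 0, 1],
    [0, 0, 0, 0, 0, 0, 1],
    [0, 0, 0, 0, 0, 0, 1],
    [0, 0, 0, 0, 0, 0, 1],
    [0, 0, 0, 0, 0, 0, 1]
  ]
}}

```text
time_s: 14.7
tcp_pos: [0.4322, -0.3037, 0.0514]
ee_rot: [[0.866, -0.5, -0.0], [-0.5, -0.866, -0.0], [-0.0, 0.0, -1.0]]
wrist_force: [-1.1, 0.9, 2.1]
gripper_width: 0.459
gripper_force: 29.8
```

Request:
{"op": "arm_command", "data": {
  "deltas": [
    [0, 0, 0, 0, 0, -4, 1],
    [0, 0, 0, 0, 0, -8, 1],
    [0, 0, 0, 0, 0, -12, 1],
    [0, 0, 0, 0, 0, -16, 1],
    [0, 0, 0, 0, 0, -16, 1]
  ]
}}

```text
time_s: 15.12
tcp_pos: [0.4363, -0.306, 0.22]
ee_rot: [[0.867, -0.499, 0.015], [-0.499, -0.867, -0.008], [0.017, -0.001, -1.0]]
wrist_force: [0.9, -0.3, -0.9]
gripper_width: 0.458
gripper_force: 29.8
```

```bash
python3 go.py .573 .162 .21 -32.5
```

```text
[-0.001 -0.017  0.045] [-11.51 -47.38   0.82] w 0.458 15.1167
```

Request:
{"op": "arm_command", "data": {
  "deltas": [
    [0, 0, 0.04, -11.5, -47.4, 0, 1],
    [0, 0, 0.04, -11.5, -47.4, 0, 1],
    [0, 0, 0.04, -11.5, -47.4, 0, 1],
    [0, 0, 0.04, -11.5, -47.4, 0, 1],
    [0, 0, 0.04, -11.5, -47.4, 0, 1],
    [0, 0, 0.04, -11.5, -47.4, 0, 1],
    [0, 0, 0.04, -11.5, -47.4, 0, 1],
    [0, 0, 0.04, -11.5, -47.4, 0, 1]
  ]
}}

```text
time_s: 15.78
tcp_pos: [0.526, 0.0182, 0.2108]
ee_rot: [[0.845, -0.534, -0.001], [-0.534, -0.845, 0.0], [-0.001, 0.0, -1.0]]
wrist_force: [0.5, -0.6, -0.6]
gripper_width: 0.462
gripper_force: 29.8
```

```bash
python3 go.py .573 .162 .13 -32.5
```

```text
[0.    0.001 0.004] [ -3.71 -14.67   8.07] w 0.462 15.7833
```

Request:
{"op": "arm_command", "data": {
  "deltas": [
    [0, 0, 0, -3.7, -14.6, 0, 1],
    [0, 0, 0, -3.7, -14.6, 0, 1],
    [0, 0, 0, -3.7, -14.6, 0, 1],
    [0, 0, 0, -3.7, -14.6, 0, 1],
    [0, 0, 0, -3.7, -14.6, 3, 1],
    [0, 0, 0, -3.7, -14.6, 5, 1],
    [0, 0, 0, -3.7, -14.6, 5, 1],
    [0, 0, 0, -3.7, -14.6, 5, 1]
  ]
}}

```text
time_s: 16.45
tcp_pos: [0.5722, 0.1589, 0.1598]
ee_rot: [[0.845, -0.534, -0.003], [-0.534, -0.845, -0.002], [-0.001, 0.003, -1.0]]
wrist_force: [0.1, 0.8, 0.6]
gripper_width: 0.457
gripper_force: 29.8
```

```bash
python3 go.py .573 .162 .066 -32.5
python3 - <<'E'
from h import *
c=cam("side"); a=c["pixels"][120:270,260:440]; cv2.imwrite("pics/s4.png",cv2.convertScaleAbs(cv2.resize(a,None,fx=4,fy=4),alpha=1.4))
E
```

```text
[0.003 0.001 0.004] [-0.09 -0.34  9.38] w 0.457 16.45
```

View pics/s4.png

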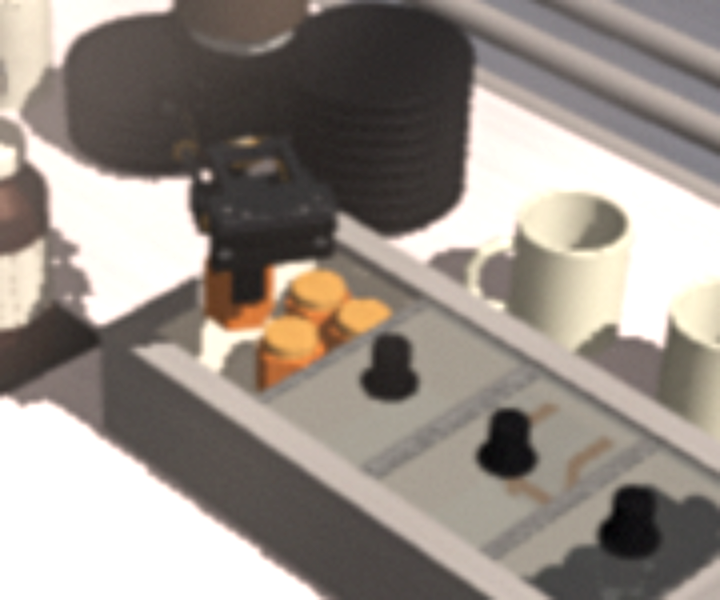

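The crop shows jar 1 upright in the pan, lid at (292,335), and jar 2 held at (240,290) above it.

Run:
```python
from h import *
c=np.load("side0.npy",allow_pickle=True).item()
p=onz(c,260+292/4,120+335/4,.067);print(p)
```

```text
[0.62449278 0.15827913 0.067     ]
```

Request:
{"op": "arm_command", "data": {
  "deltas": [
    [0, 0, 0, -0.1, -0.3, 2, 1],
    [0, 0, 0, -0.1, -0.3, 4, 1],
    [0, 0, 0, -0.1, -0.3, 6, 1],
    [0, 0, 0, -0.1, -0.3, 8, 1],
    [0, 0, 0, -0.1, -0.3, 9.2, 1],
    [0, 0, 0, -0.1, -0.3, 9.2, 1],
    [0, 0, 0, -0.1, -0.3, 9.2, 1]
  ]
}}

```text
time_s: 17.08
tcp_pos: [0.5747, 0.1623, 0.0705]
ee_rot: [[0.845, -0.534, 0.002], [-0.534, -0.845, 0.0], [0.001, -0.001, -1.0]]
wrist_force: [-0.2, -0.1, -0.5]
gripper_width: 0.46
gripper_force: 29.8
```

Request:
{"op": "arm_command", "data": {
  "deltas": [
    [0, 0, 0, 0, 0, 0, -0.15],
    [0, 0, 0, 0, 0, 0, -0.15],
    [0, 0, 0, 0, 0, 0, -0.15],
    [0, 0, 0, 0, 0, 0, -0.15],
    [0, 0, 0, 0, 0, -3, -0.2],
    [0, 0, 0, 0, 0, -7, -0.2],
    [0, 0, 0, 0, 0, -11, -0.2],
    [0, 0, 0, 0, 0, -11, -0.2]
  ]
}}

```text
time_s: 17.75
tcp_pos: [0.5786, 0.1642, 0.1891]
ee_rot: [[0.846, -0.532, 0.017], [-0.533, -0.846, 0.006], [0.011, -0.014, -1.0]]
wrist_force: [1.8, 1.0, 1.2]
gripper_width: 0.6
gripper_force: 0.0
```

```bash
python3 go.py .6085 .062 .18 -2.49;  python3 - <<'E'
from h import *
c=cam("side"); a=c["pixels"][120:360,260:500]; cv2.imwrite("pics/s5.png",cv2.convertScaleAbs(cv2.resize(a,None,fx=2.5,fy=2.5),alpha=1.4))
E
```

```text
[-0.011 -0.015 -0.518] [7.96 7.07 0.9 ] w 0.6 17.75
```

View pics/s5.png

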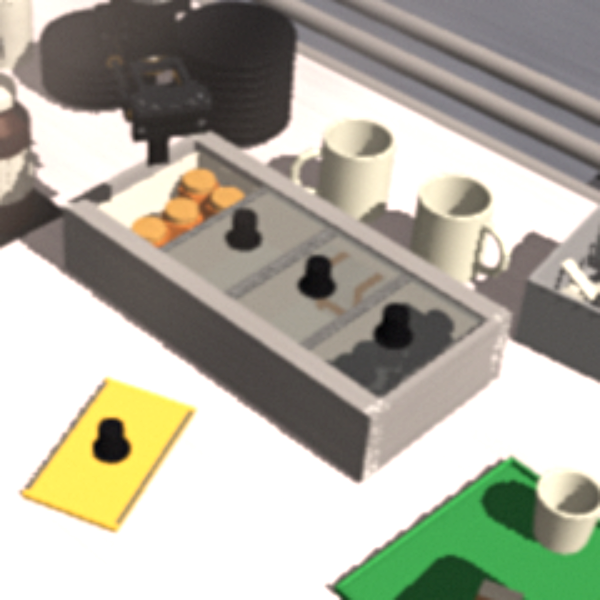

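The crop shows both jars upright at (183,215) and (152,235), and knob A at (243,230).

Request:
{"op": "arm_command", "data": {
  "deltas": [
    [0, 0, -0.1, 4, 3, 0, -0.2],
    [0, 0, -0.2, 8, 7, 0, -0.2],
    [0, 0, -0.3, 8, 7, 0, -0.2],
    [0, 0, -0.4, 8, 7, 0, -0.2],
    [0, 0, -0.518, 8, 7, 0, -0.2],
    [0, 0, -0.518, 8, 7, 0, -0.2],
    [0, 0, -0.518, 8, 7, 0, -0.2],
    [0, 0, -0.518, 8, 7, 0, -0.2]
  ]
}}

```text
time_s: 18.47
tcp_pos: [0.6037, 0.0606, 0.1789]
ee_rot: [[0.999, -0.048, -0.001], [-0.048, -0.999, -0.0], [-0.001, 0.0, -1.0]]
wrist_force: [-0.6, 0.6, -0.4]
gripper_width: 0.598
gripper_force: 0.0
```

```bash
python3 go.py .6085 .062 .110 -2.49;  python3 - <<'E'
from h import *
c=np.load("side0.npy",allow_pickle=True).item()
print(onz(c,260+243/2.5,120+229/2.5,.102),onz(c,260+317/2.5,120+276/2.5,.102),onz(c,260+394/2.5,120+325/2.5,.102))
E
```

```text
[ 0.     0.001 -0.004] [ 0.48 -0.16  6.89] w 0.598 18.4667
[0.61123803 0.06180634 0.102     ] [ 0.60753819 -0.03902155  0.102     ] [ 0.60384347 -0.13688639  0.102     ]
```

Request:
{"op": "arm_command", "data": {
  "deltas": [
    [0, 0, 0, 0.5, -0.1, 3, -0.2],
    [0, 0, 0, 0.5, -0.1, 6.8, -0.2],
    [0, 0, 0, 0.5, -0.1, 6.8, -0.2],
    [0, 0, 0, 0.5, -0.1, 6.8, 1],
    [0, 0, 0, 0.5, -0.1, 6.8, 1],
    [0, 0, 0, 0.5, -0.1, 6.8, 1],
    [0, 0, 0, 0.5, -0.1, 6.8, 1],
    [0, 0, 0, 0.5, -0.1, 6.8, 1]
  ]
}}

```text
time_s: 19.13
tcp_pos: [0.6093, 0.0614, 0.1125]
ee_rot: [[0.999, -0.046, 0.002], [-0.046, -0.999, 0.001], [0.002, -0.001, -1.0]]
wrist_force: [0.2, 1.0, 0.4]
gripper_width: 0.309
gripper_force: 0.8
```

Request:
{"op": "arm_command", "data": {
  "deltas": [
    [0, 0, 0, 0, 0, 0, 1],
    [0, 0, 0, 0, 0, 0, 1]
  ]
}}

```text
time_s: 19.3
tcp_pos: [0.6093, 0.0614, 0.1125]
ee_rot: [[0.999, -0.046, 0.002], [-0.046, -0.999, 0.0], [0.002, -0.001, -1.0]]
wrist_force: [-1.4, 1.6, 3.7]
gripper_width: 0.294
gripper_force: 30.0
```

```bash
python3 go.py .6145 .1615 .112 -2.49
```

```text
[-0.001 -0.002 -0.002] [  0.06 -10.03   0.05] w 0.294 19.3
```

Request:
{"op": "arm_command", "data": {
  "deltas": [
    [0, 0, 0, 0, -1, 0, 1],
    [0, 0, 0, 0, -3, 0, 1],
    [0, 0, 0, 0, -5, 0, 1],
    [0, 0, 0, 0, -7, 0, 1],
    [0, 0, 0, 0, -9, 0, 1],
    [0, 0, 0, 0, -10, 0, 1],
    [0, 0, 0, 0, -10, 0, 1],
    [0, 0, 0, 0, -10, 0, 1]
  ]
}}

```text
time_s: 19.97
tcp_pos: [0.6145, 0.1635, 0.1124]
ee_rot: [[0.999, -0.044, 0.003], [-0.044, -0.999, 0.002], [0.003, -0.002, -1.0]]
wrist_force: [-0.1, 3.2, 4.1]
gripper_width: 0.293
gripper_force: 30.0
```

Request:
{"op": "arm_command", "data": {
  "deltas": [
    [0, 0, 0, 0, 0, 0, -0.2],
    [0, 0, 0, 0, 0, 0, -0.2],
    [0, 0, 0, 0, 0, 0, -0.2],
    [0, 0, 0, 0, 0, 0, -0.2],
    [0, 0, 0, 0, 0, -4, -0.2],
    [0, 0, 0, 0, 0, -7, -0.2],
    [0, 0, 0, 0, 0, -7, -0.2]
  ]
}}

```text
time_s: 20.55
tcp_pos: [0.6171, 0.1618, 0.1882]
ee_rot: [[0.999, -0.045, 0.012], [-0.045, -0.999, 0.003], [0.012, -0.004, -1.0]]
wrist_force: [0.9, 1.0, 1.9]
gripper_width: 0.59
gripper_force: 0.0
```

```bash
python3 go.py .607 -.039 .18 -2.49
```

```text
[-0.004 -0.012 -0.001] [-0.12 20.11  0.73] w 0.59 20.55
```

Request:
{"op": "arm_command", "data": {
  "deltas": [
    [0, 0, 0, -0.1, 4, 0, -0.2],
    [0, 0, 0, -0.1, 8, 0, -0.2],
    [0, 0, 0, -0.1, 12, 0, -0.2],
    [0, 0, 0, -0.1, 16, 0, -0.2],
    [0, 0, 0, -0.1, 20, 0, -0.2],
    [0, 0, 0, -0.1, 20, 0, -0.2],
    [0, 0, 0, -0.1, 20, 0, -0.2],
    [0, 0, 0, -0.1, 20, 0, -0.2]
  ]
}}

```text
time_s: 21.22
tcp_pos: [0.6031, -0.0392, 0.1808]
ee_rot: [[0.999, -0.047, -0.001], [-0.047, -0.999, 0.0], [-0.001, -0.0, -1.0]]
wrist_force: [-0.1, 0.3, 0.8]
gripper_width: 0.6
gripper_force: 0.0
```

```bash
python3 go.py .607 -.039 .111 -2.49
```

```text
[-0.     0.001 -0.004] [ 0.39 -0.04  6.98] w 0.6 21.2167
```

Request:
{"op": "arm_command", "data": {
  "deltas": [
    [0, 0, 0, 0.4, 0, 3, -0.2],
    [0, 0, 0, 0.4, 0, 6.9, -0.2],
    [0, 0, 0, 0.4, 0, 6.9, -0.2],
    [0, 0, 0, 0.4, 0, 6.9, 1],
    [0, 0, 0, 0.4, 0, 6.9, 1],
    [0, 0, 0, 0.4, 0, 6.9, 1],
    [0, 0, 0, 0.4, 0, 6.9, 1],
    [0, 0, 0, 0.4, 0, 6.9, 1]
  ]
}}

```text
time_s: 21.88
tcp_pos: [0.6078, -0.0386, 0.1136]
ee_rot: [[0.999, -0.046, 0.002], [-0.046, -0.999, 0.0], [0.002, -0.0, -1.0]]
wrist_force: [-0.5, 1.2, 1.7]
gripper_width: 0.31
gripper_force: 1.4
```

Request:
{"op": "arm_command", "data": {
  "deltas": [
    [0, 0, 0, 0, 0, 0, 1],
    [0, 0, 0, 0, 0, 0, 1],
    [0, 0, 0, 0, -1, 0, 1],
    [0, 0, 0, 0, -3, 0, 1],
    [0, 0, 0, 0, -5, 0, 1],
    [0, 0, 0, 0, -7, 0, 1],
    [0, 0, 0, 0, -9, 0, 1],
    [0, 0, 0, 0, -10, 0, 1]
  ]
}}

```text
time_s: 22.55
tcp_pos: [0.6128, 0.0625, 0.1135]
ee_rot: [[0.999, -0.044, 0.002], [-0.044, -0.999, -0.001], [0.002, 0.001, -1.0]]
wrist_force: [0.3, -4.6, 4.7]
gripper_width: 0.294
gripper_force: 30.0
```

Request:
{"op": "arm_command", "data": {
  "deltas": [
    [0, 0, 0, 0, 0, 0, 1],
    [0, 0, 0, 0, 0, 0, 1],
    [0, 0, 0, 0, 0, 0, -0.2],
    [0, 0, 0, 0, 0, 0, -0.2],
    [0, 0, 0, 0, 0, 0, -0.2],
    [0, 0, 0, 0, 0, 0, -0.2],
    [0, 0, 0, 0, 0, -4, -0.2],
    [0, 0, 0, 0, 0, -8, -0.2]
  ]
}}

```text
time_s: 23.22
tcp_pos: [0.61, 0.0602, 0.1898]
ee_rot: [[0.999, -0.046, -0.008], [-0.046, -0.999, -0.003], [-0.008, 0.003, -1.0]]
wrist_force: [0.7, 0.6, 1.2]
gripper_width: 0.581
gripper_force: 0.0
```

```bash
python3 go.py .4254 -.386 .20 14.7;  python3 - <<'E'
from h import *
c=cam("top"); a=c["pixels"][110:300,190:510]; cv2.imwrite("pics/t6.png",cv2.convertScaleAbs(cv2.resize(a,None,fx=2.5,fy=2.5),alpha=1.5))
E
```

```text
[ 0.002  0.008 -0.303] [-16.37  45.43  -0.74] w 0.581 23.2167
```

View pics/t6.png

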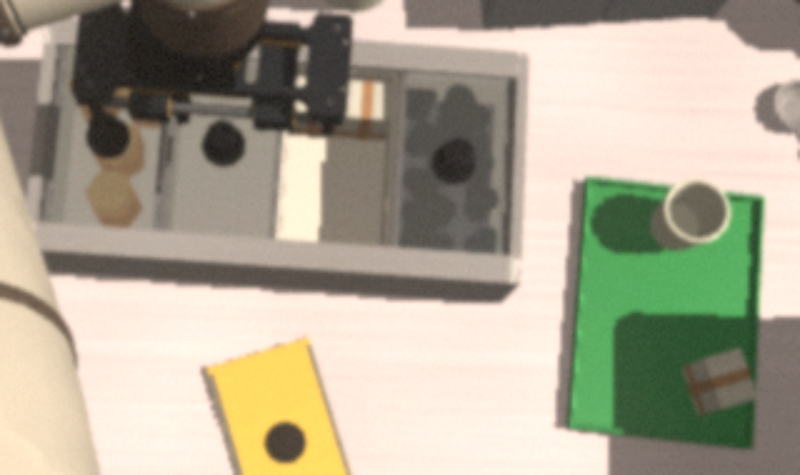

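The top view shows the sugar pan open at (340,190), cover B on the empty place with its knob at (223,143), and the carton unmoved at (718,380).

Request:
{"op": "arm_command", "data": {
  "deltas": [
    [0, 0, -0.1, -16.4, 45.4, -0.7, -1],
    [0, 0, -0.2, -16.4, 45.4, -0.7, -1],
    [0, 0, -0.3, -16.4, 45.4, -0.7, -1],
    [0, 0, -0.3, -16.4, 45.4, -0.7, -1],
    [0, 0, -0.3, -16.4, 45.4, -0.7, -1],
    [0, 0, -0.3, -16.4, 45.4, -0.7, -1],
    [0, 0, -0.3, -16.4, 45.4, -0.7, -1],
    [0, 0, -0.3, -16.4, 45.4, -0.7, -1]
  ]
}}

```text
time_s: 23.93
tcp_pos: [0.4831, -0.2487, 0.197]
ee_rot: [[0.968, 0.251, 0.0], [0.251, -0.968, -0.0], [0.0, 0.0, -1.0]]
wrist_force: [0.6, -0.6, 0.0]
gripper_width: 0.989
gripper_force: 0.0
```

```bash
python3 go.py .4254 -.386 .12 14.7
```

```text
[ 0.    -0.    -0.002] [-9.04 11.84  7.7 ] w 0.989 23.9333
```

Request:
{"op": "arm_command", "data": {
  "deltas": [
    [0, 0, 0, -9, 11.8, 0, -1],
    [0, 0, 0, -9, 11.8, 0, -1],
    [0, 0, 0, -9, 11.8, 0, -1],
    [0, 0, 0, -9, 11.8, 0, -1],
    [0, 0, 0, -9, 11.8, 4, -1],
    [0, 0, 0, -9, 11.8, 7, -1],
    [0, 0, 0, -9, 11.8, 7, -1],
    [0, 0, 0, -9, 11.8, 7, -1]
  ]
}}

```text
time_s: 24.6
tcp_pos: [0.4259, -0.3837, 0.1258]
ee_rot: [[0.968, 0.251, -0.004], [0.251, -0.968, 0.001], [-0.004, -0.002, -1.0]]
wrist_force: [0.1, -0.2, 1.7]
gripper_width: 1.0
gripper_force: 0.0
```

```bash
python3 - <<'E'
from h import *
c=cam("side"); a=c["pixels"][260:410,360:540]; cv2.imwrite("pics/s7.png",cv2.convertScaleAbs(cv2.resize(a,None,fx=4,fy=4),alpha=1.8))
print(sense()["tcp_pos"])
E
python3 go.py .4254 -.386 .052 14.7
```

```text
[ 0.42747638 -0.38424867  0.12776968]
[ 0.001  0.    -0.002] [-0.24  0.11  7.58] w 1.0 24.65
```

View pics/s7.png

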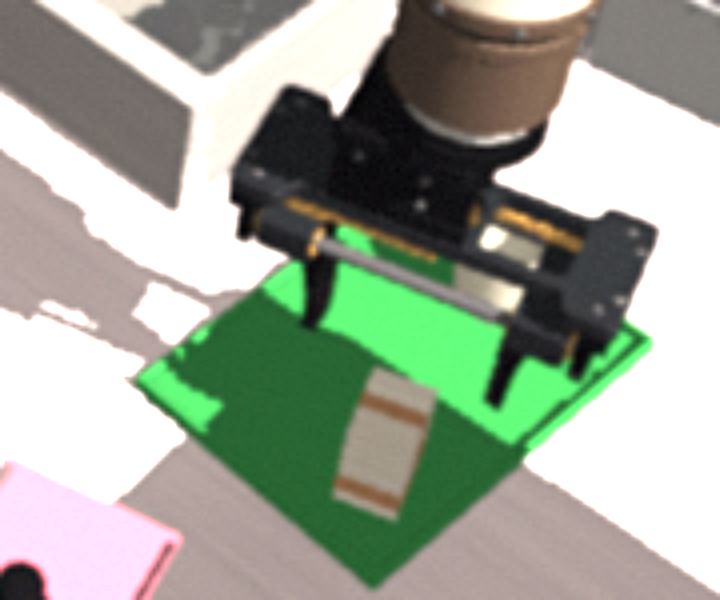

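The crop shows the carton centred near (385,440) between the open fingers, tips at (312,320) and (497,400).

Run:
```python
from h import *
c=np.load("side0.npy",allow_pickle=True).item()
a=np.radians(14.7);X=np.array([np.cos(a),np.sin(a),0]);Y=np.array([-np.sin(a),np.cos(a),0])
for z in(.061,.005):
  for sx,sy in((1,1),(1,-1),(-1,-1),(-1,1)):
    p=np.array([.4254,-.386,z])+X*.023*sx+Y*.017*sy;u,v=proj(c,p);print(z,sx,sy,round((u-360)*4),round((v-260)*4))
```

```text
0.061 1 1 378 371
0.061 1 -1 441 398
0.061 -1 -1 410 461
0.061 -1 1 346 433
0.005 1 1 363 438
0.005 1 -1 423 464
0.005 -1 -1 393 527
0.005 -1 1 331 500
```

Request:
{"op": "arm_command", "data": {
  "deltas": [
    [0, 0, 0, 0, 0.1, 2.5, -1],
    [0, 0, 0, 0, 0.1, 5, -1],
    [0, 0, 0, 0, 0.1, 7.4, -1],
    [0, 0, 0, 0, 0.1, 7.4, -1],
    [0, 0, 0, 0, 0.1, 7.4, 1],
    [0, 0, 0, 0, 0.1, 7.4, 1],
    [0, 0, 0, 0, 0.1, 7.4, 1],
    [0, 0, 0, 0, 0.1, 7.4, 1]
  ]
}}

```text
time_s: 25.32
tcp_pos: [0.4286, -0.3853, 0.0552]
ee_rot: [[0.968, 0.252, 0.004], [0.252, -0.968, -0.002], [0.003, 0.003, -1.0]]
wrist_force: [0.6, -0.0, -0.2]
gripper_width: 0.781
gripper_force: 0.0
```

Request:
{"op": "arm_command", "data": {
  "deltas": [
    [0, 0, 0, 0, 0, 0, 1],
    [0, 0, 0, 0, 0, 0, 1],
    [0, 0, 0, 0, 0, 0, 1],
    [0, 0, 0, 0, 0, 0, 1],
    [0, 0, 0, 0, 0, 0, 1],
    [0, 0, 0, 0, 0, 0, 1],
    [0, 0, 0, 0, 0, 0, 1],
    [0, 0, 0, 0, 0, 0, 1]
  ]
}}

```text
time_s: 25.98
tcp_pos: [0.4272, -0.3847, 0.0531]
ee_rot: [[0.968, 0.251, -0.0], [0.251, -0.968, 0.0], [-0.0, -0.0, -1.0]]
wrist_force: [-0.7, -0.3, 1.2]
gripper_width: 0.394
gripper_force: 29.4
```

Request:
{"op": "arm_command", "data": {
  "deltas": [
    [0, 0, 0, 0, 0, -4, 1],
    [0, 0, 0, 0, 0, -8, 1],
    [0, 0, 0, 0, 0, -12, 1],
    [0, 0, 0, 0, 0, -16, 1],
    [0, 0, 0, 0, 0, -16, 1]
  ]
}}

```text
time_s: 26.4
tcp_pos: [0.431, -0.3876, 0.2225]
ee_rot: [[0.967, 0.253, 0.014], [0.253, -0.967, -0.011], [0.011, 0.014, -1.0]]
wrist_force: [1.2, -1.2, 1.2]
gripper_width: 0.389
gripper_force: 29.4
```

```bash
python3 go.py .565 -.036 .21 -2.49
```

```text
[ 0.012 -0.013  0.299] [ 21.85 -30.64   1.07] w 0.389 26.4
```

Request:
{"op": "arm_command", "data": {
  "deltas": [
    [0, 0, 0.1, 21.7, -30.8, 0, 1],
    [0, 0, 0.2, 21.7, -30.8, 0, 1],
    [0, 0, 0.3, 21.7, -30.8, 0, 1],
    [0, 0, 0.3, 21.7, -30.8, 0, 1],
    [0, 0, 0.3, 21.7, -30.8, 0, 1],
    [0, 0, 0.3, 21.7, -30.8, 0, 1],
    [0, 0, 0.3, 21.7, -30.8, 0, 1],
    [0, 0, 0.3, 21.7, -30.8, 0, 1]
  ]
}}

```text
time_s: 27.07
tcp_pos: [0.5446, -0.0706, 0.2127]
ee_rot: [[0.999, -0.046, -0.0], [-0.046, -0.999, 0.0], [-0.0, -0.0, -1.0]]
wrist_force: [1.1, -0.8, -0.8]
gripper_width: 0.391
gripper_force: 29.4
```

```bash
python3 go.py .563 -.037 .15 -2.49
```

```text
[-0.     0.    -0.002] [ 1.69 -3.44  6.27] w 0.391 27.0667
```

Request:
{"op": "arm_command", "data": {
  "deltas": [
    [0, 0, 0, 1.7, -3.4, 0, 1],
    [0, 0, 0, 1.7, -3.4, 0, 1],
    [0, 0, 0, 1.7, -3.4, 3, 1],
    [0, 0, 0, 1.7, -3.4, 5, 1],
    [0, 0, 0, 1.7, -3.4, 5, 1],
    [0, 0, 0, 1.7, -3.4, 5, 1]
  ]
}}

```text
time_s: 27.57
tcp_pos: [0.5625, -0.0397, 0.162]
ee_rot: [[0.999, -0.046, -0.003], [-0.046, -0.999, -0.001], [-0.003, 0.001, -1.0]]
wrist_force: [0.6, -0.6, -0.6]
gripper_width: 0.392
gripper_force: 29.4
```

```bash
python3 go.py .563 -.037 .069 -2.49
python3 - <<'E'
from h import *
c=cam("side"); a=c["pixels"][140:290,310:490]; cv2.imwrite("pics/s8.png",cv2.convertScaleAbs(cv2.resize(a,None,fx=4,fy=4),alpha=1.4))
E
```

```text
[ 0.001  0.003 -0.002] [ 0.07 -0.29  9.3 ] w 0.392 27.5667
```

View pics/s8.png

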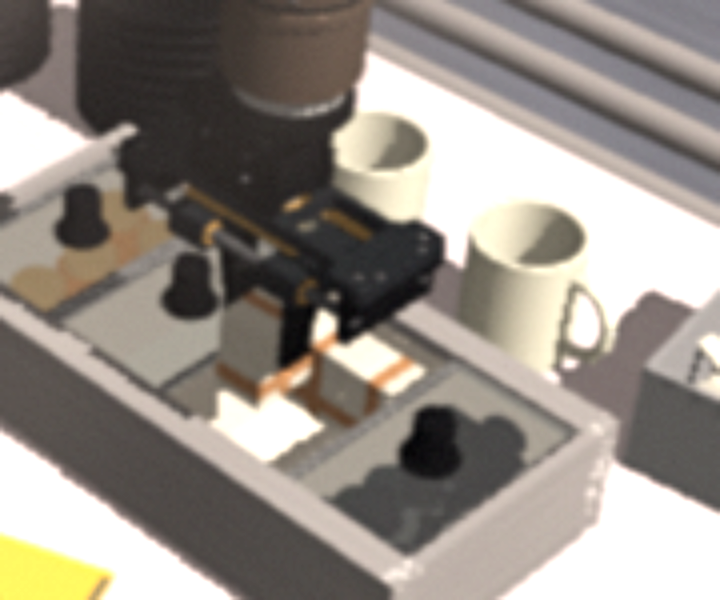

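The carton hangs at (265,340) in the crop over the open sugar pan, clear of knobs B (190,285) and C (432,440).

Request:
{"op": "arm_command", "data": {
  "deltas": [
    [0, 0, 0, 0.1, -0.2, 2, 1],
    [0, 0, 0, 0.1, -0.2, 4, 1],
    [0, 0, 0, 0.1, -0.2, 6, 1],
    [0, 0, 0, 0.1, -0.2, 8, 1],
    [0, 0, 0, 0.1, -0.2, 9.1, 1],
    [0, 0, 0, 0.1, -0.2, 9.1, 1],
    [0, 0, 0, 0.1, -0.2, 9.1, 1]
  ]
}}

```text
time_s: 28.2
tcp_pos: [0.5651, -0.0377, 0.073]
ee_rot: [[0.999, -0.046, 0.001], [-0.046, -0.999, -0.0], [0.001, 0.0, -1.0]]
wrist_force: [0.5, -0.7, -0.4]
gripper_width: 0.392
gripper_force: 29.4
```

Request:
{"op": "arm_command", "data": {
  "deltas": [
    [0, 0, 0, 0, 0, 0, -0.1],
    [0, 0, 0, 0, 0, 0, -0.1],
    [0, 0, 0, 0, 0, 0, -0.1],
    [0, 0, 0, 0, 0, 0, -0.1],
    [0, 0, 0, 0, 0, 0, -0.1],
    [0, 0, 0, 0, 0, -3, -0.2],
    [0, 0, 0, 0, 0, -7, -0.2],
    [0, 0, 0, 0, 0, -11, -0.2]
  ]
}}

```text
time_s: 28.87
tcp_pos: [0.5634, -0.0378, 0.1826]
ee_rot: [[0.999, -0.046, -0.003], [-0.046, -0.999, -0.001], [-0.003, 0.001, -1.0]]
wrist_force: [2.0, 0.7, -0.0]
gripper_width: 0.594
gripper_force: 0.0
```

```bash
python3 go.py .611 .0615 .18 -2.49
python3 - <<'E'
from h import *
c=cam("side"); a=c["pixels"][140:290,310:490]; cv2.imwrite("pics/s9.png",cv2.convertScaleAbs(cv2.resize(a,None,fx=4,fy=4),alpha=1.4))
E
```

```text
[ 0.001  0.003 -0.002] [  4.31 -10.13   0.24] w 0.594 28.8667
```

View pics/s9.png

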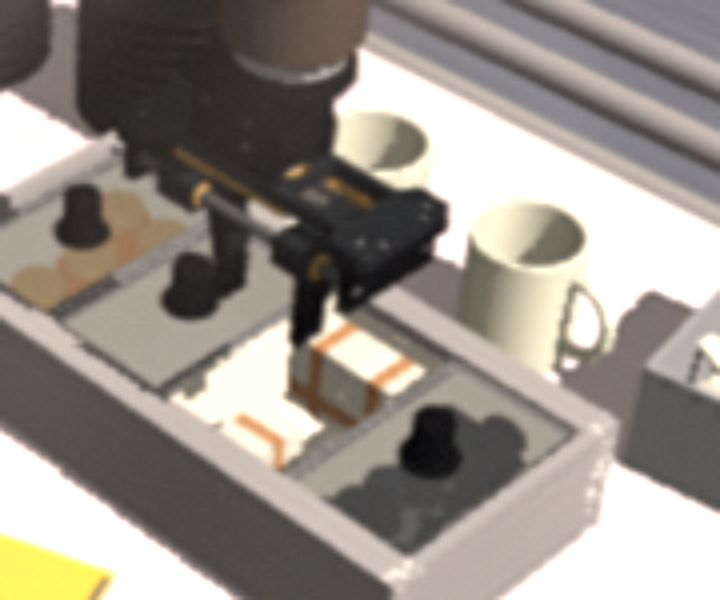

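The carton's top shows at (265,435), upright in the sugar pan. Now I'll slide cover B back.

Request:
{"op": "arm_command", "data": {
  "deltas": [
    [0, 0, 0, 1.6, -4, 0, -0.2],
    [0, 0, 0, 3.2, -8, 0, -0.2],
    [0, 0, 0, 4.5, -10.1, 0, -0.2],
    [0, 0, 0, 4.5, -10.1, 0, -0.2],
    [0, 0, 0, 4.5, -10.1, 0, -0.2],
    [0, 0, 0, 4.5, -10.1, 3.5, -0.2],
    [0, 0, 0, 4.5, -10.1, 7.1, -0.2],
    [0, 0, 0, 4.5, -10.1, 7.1, -0.2]
  ]
}}

```text
time_s: 29.58
tcp_pos: [0.6116, 0.06, 0.1069]
ee_rot: [[0.999, -0.047, -0.006], [-0.047, -0.999, -0.001], [-0.006, 0.002, -1.0]]
wrist_force: [0.5, 0.4, 0.4]
gripper_width: 0.605
gripper_force: 0.0
```

Request:
{"op": "arm_command", "data": {
  "deltas": [
    [0, 0, 0, 0, 0, 0, 1],
    [0, 0, 0, 0, 0, 0, 1],
    [0, 0, 0, 0, 0, 0, 1],
    [0, 0, 0, 0, 0, 0, 1],
    [0, 0, 0, 0, 0, 0, 1],
    [0, 0, 0, 0, 0, 0, 1],
    [0, 0, 0, 0, 0, 0, 1]
  ]
}}

```text
time_s: 30.17
tcp_pos: [0.6141, 0.0613, 0.1121]
ee_rot: [[0.999, -0.046, 0.001], [-0.046, -0.999, 0.0], [0.001, -0.0, -1.0]]
wrist_force: [-1.3, 0.4, 2.5]
gripper_width: 0.288
gripper_force: 30.0
```

```bash
python3 go.py .607 -.0385 .112 -2.49
```

```text
[-0.    -0.001 -0.002] [-0.26 10.    0.  ] w 0.288 30.1667
```

Request:
{"op": "arm_command", "data": {
  "deltas": [
    [0, 0, 0, 0, 1, 0, 1],
    [0, 0, 0, 0, 3, 0, 1],
    [0, 0, 0, 0, 5, 0, 1],
    [0, 0, 0, 0, 7, 0, 1],
    [0, 0, 0, 0, 9, 0, 1],
    [0, 0, 0, 0, 10, 0, 1],
    [0, 0, 0, 0, 10, 0, 1],
    [0, 0, 0, 0, 10, 0, 1]
  ]
}}

```text
time_s: 30.83
tcp_pos: [0.61, -0.0397, 0.112]
ee_rot: [[0.999, -0.046, 0.002], [-0.046, -0.999, -0.001], [0.002, 0.001, -1.0]]
wrist_force: [1.7, -3.5, 4.7]
gripper_width: 0.289
gripper_force: 30.0
```

Request:
{"op": "arm_command", "data": {
  "deltas": [
    [0, 0, 0, 0, 0, 0, -0.2],
    [0, 0, 0, 0, 0, 0, -0.2],
    [0, 0, 0, 0, 0, 0, -0.2],
    [0, 0, 0, 0, 0, 0, -0.2],
    [0, 0, 0, 0, 0, -4, -0.2],
    [0, 0, 0, 0, 0, -8, -0.2],
    [0, 0, 0, 0, 0, -12, -0.2],
    [0, 0, 0, 0, 0, -16, -0.2]
  ]
}}

```text
time_s: 31.5
tcp_pos: [0.6085, -0.0382, 0.2723]
ee_rot: [[0.999, -0.045, -0.002], [-0.045, -0.999, -0.0], [-0.002, 0.0, -1.0]]
wrist_force: [0.8, 0.6, 1.3]
gripper_width: 0.598
gripper_force: 0.0
```

Request:
{"op": "arm_command", "data": {
  "deltas": [
    [0, 0, 0, -4, 0, -4, 1],
    [0, 0, 0, -8, 0, -4, 1],
    [0, 0, 0, -12, 0, -4, 1],
    [0, 0, 0, -16, 0, -4, 1],
    [0, 0, 0, -16, 0, -4, 1],
    [0, 0, 0, -16, 0, -4, 1]
  ]
}}

```text
time_s: 32.0
tcp_pos: [0.4468, -0.0312, 0.3117]
ee_rot: [[0.999, -0.044, 0.001], [-0.044, -0.999, 0.001], [0.001, -0.001, -1.0]]
wrist_force: [-0.0, 0.5, 0.3]
gripper_width: 0.227
gripper_force: 0.0
```

```bash
python3 - <<'E'
from h import *
c=cam("side"); S=c["pixels"]; np.save("side9.npy",c,allow_pickle=True)
sd=(S.max(2)<45).astype(np.uint8)*255
for bx in((318,178,345,210),(375,215,400,245),(405,235,430,265)):
    m=np.zeros_like(sd);m[bx[1]:bx[3],bx[0]:bx[2]]=sd[bx[1]:bx[3],bx[0]:bx[2]]
    q=max(cv2.findContours(m,0,1)[0],key=cv2.contourArea);bb=cv2.boundingRect(q);print("knob",bb,onz(c,bb[0]+bb[2]/2,bb[1]+bb[3]/2,.102).round(4))
t=cam("top");np.save("top9.npy",t,allow_pickle=True)
a=S[120:270,215:455];b=t["pixels"][150:270,80:240]
A=cv2.resize(a,(800,500))[:, :400];  
cv2.imwrite("pics/f.png",cv2.convertScaleAbs(np.hstack([cv2.resize(S[125:225,220:320],(400,400)),cv2.resize(b,(400,300))[:300] if 0 else cv2.resize(t["pixels"][165:265,85:185],(400,400))]),alpha=1.3))
E
python3 go.py .52 .343 .30 -2.49
```

```text
knob (324, 178, 21, 24) [0.6371 0.1658 0.102 ]
knob (380, 223, 14, 16) [ 0.6061 -0.0408  0.102 ]
knob (411, 242, 16, 18) [ 0.6034 -0.1414  0.102 ]
[-0.    -0.001 -0.001] [  5.33 -37.67   1.15] w 0.14 32.1
```

View pics/f.png

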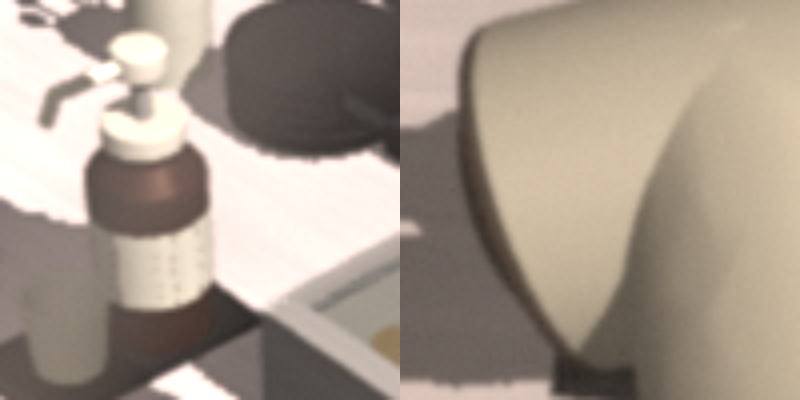

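The left half shows the pump head disc at (138,48) in the crop; in the right half the arm hides the pump from above. I'll compare the knobs with the start and work out the pump top from the start images.

Run:
```python
from h import *
L=lambda n:np.load(n+".npy",allow_pickle=True).item()
s0,s9,t0=L("side0"),L("side9"),L("top0")
g=lambda c:cv2.cvtColor(c["pixels"],cv2.COLOR_BGR2GRAY).astype(np.float32)
G0,G9=g(s0),g(s9)
for n,(u,v) in dict(A=(330,196),B=(386,230),C=(418,250)).items():
    tpl=G0[v-11:v+12,u-11:u+12];r=cv2.matchTemplate(G9[v-22:v+23,u-22:u+23],tpl,cv2.TM_CCOEFF_NORMED)
    _,m,_,p=cv2.minMaxLoc(r);d=(p[0]-11,p[1]-11);print(n,m.round(3),d,(onz(s9,u+d[0],v+d[1],.102)-onz(s9,u,v,.102)).round(4))
print(onz(s9,254.5,137.2,.228))
hs=cv2.cvtColor(t0["pixels"],cv2.COLOR_BGR2GRAY)
m=np.zeros_like(hs);m[168:200,98:135]=(hs[168:200,98:135]>150)*255
print(np.array2string(hs[168:200:2,98:136:2],max_line_width=200))
```

```text
Traceback (most recent call last):
AttributeError: 'float' object has no attribute 'round'
```

```bash
python3 - <<'E'
from h import *
L=lambda n:np.load(n+".npy",allow_pickle=True).item()
s0,s9,t0=L("side0"),L("side9"),L("top0")
g=lambda c:cv2.cvtColor(c["pixels"],cv2.COLOR_BGR2GRAY)
G0,G9=g(s0),g(s9)
for n,(u,v) in dict(A=(330,196),B=(386,230),C=(418,250)).items():
    tpl=G0[v-11:v+12,u-11:u+12];r=cv2.matchTemplate(G9[v-22:v+23,u-22:u+23],tpl,cv2.TM_CCOEFF_NORMED)
    _,m,_,p=cv2.minMaxLoc(r);d=(p[0]-11,p[1]-11);print(n,round(m,3),d,(onz(s9,u+d[0],v+d[1],.102)-onz(s9,u,v,.102)).round(4))
print(onz(s9,254.5,137.2,.228))
h=g(t0);print(h[168:200:2,98:136:2])
E
python3 go.py .52 .343 .30 -2.49
```

```text
A 0.789 (1, 0) [ 0.0019 -0.0018  0.    ]
B 0.971 (1, 1) [-0.0012 -0.0042  0.    ]
C 0.987 (1, 0) [ 0.0017 -0.0017  0.    ]
[0.53077464 0.35357948 0.228     ]
[[147 146 147 146 148 145 146 148 148 148 147 148 147 147 145 148 149 148
  146]
 [148 147 147 146 147 147 146 148 147 146 145 146 147 147 147 149 147 148
  148]
 [149 147 147 148 146 146 152 153 152 148 142 144 147 147 146 147 147 148
  146]
 [152 152 151 145 148 152 156 155 157 160 152 142 148 147 150 146 144 143
  142]
 [152 150 145 149 153 154 155 158 157 157 160 153 141 153 154 145 122  87
   73]
 [151 147 144 151 155 154 155 157 157 157 161 162 137 148 155 155 154 131
   84]
 [148 146 145 150 152 154 157 158 158 159 162 166 142 135 155 159 157 159
  147]
 [147 149 144 149 150 154 154 156 158 160 161 166 141 135 154 156 157 157
  159]
 [149 146 142 150 152 153 156 159 158 160 164 156 135 139 156 158 157 158
  158]
 [147 148 143 141 151 153 156 157 158 161 161 137 127 121 144 158 158 159
  160]
 [150 151 147 130 140 151 154 157 157 153 129 119 115  96 124 155 158 160
  162]
 [154 151 149 144 126 115 128 134 117 107 105 105  87  87 130 156 158 159
  159]
 [120 120 103  88  88  95 153 169 130 109 122 124 110 124 151 158 159 159
  160]
 [ 78  76  76  76  76 107 166 184 149 150 154 154 155 157 158 159 157 159
  160]
 [ 74  78  77  78  77 120 173 180 149 155 155 156 158 156 159 158 158 160
  163]
 [ 78  77  79  77  81 130 178 173 152 155 157 157 156 157 158 157 159 162
  146]]
[-0.    -0.001 -0.001] [  5.33 -37.67   1.15] w 0.14 32.1
```

Request:
{"op": "arm_command", "data": {
  "deltas": [
    [0, 0, 0, 6.3, -38.4, 0.5, 1],
    [0, 0, 0, 6.3, -38.4, 0.5, 1],
    [0, 0, 0, 6.3, -38.4, 0.5, 1],
    [0, 0, 0, 6.3, -38.4, 0.5, 1],
    [0, 0, 0, 6.3, -38.4, 0.5, 1],
    [0, 0, 0, 6.3, -38.4, 0.5, 1],
    [0, 0, 0, 6.3, -38.4, 0.5, 1],
    [0, 0, 0, 6.3, -38.4, 0.5, 1]
  ]
}}

```text
time_s: 32.77
tcp_pos: [0.5198, 0.2979, 0.3052]
ee_rot: [[0.999, -0.046, -0.001], [-0.046, -0.999, -0.001], [-0.001, 0.001, -1.0]]
wrist_force: [0.7, -0.9, -1.0]
gripper_width: -0.001
gripper_force: 0.0
```

```bash
python3 go.py .530 .351 .26 -2.49
```

```text
[ 0.001  0.001 -0.002] [ 0.78 -5.36  4.51] w -0.001 32.7667
```

Request:
{"op": "arm_command", "data": {
  "deltas": [
    [0, 0, 0, 0.8, -5.3, 0, 1],
    [0, 0, 0, 0.8, -5.3, 0, 1],
    [0, 0, 0, 0.8, -5.3, 0, 1],
    [0, 0, 0, 0.8, -5.3, 0, 1],
    [0, 0, 0, 0.8, -5.3, 2, 1],
    [0, 0, 0, 0.8, -5.3, 4.3, 1],
    [0, 0, 0, 0.8, -5.3, 4.3, 1],
    [0, 0, 0, 0.8, -5.3, 4.3, 1]
  ]
}}

```text
time_s: 33.43
tcp_pos: [0.5288, 0.3457, 0.2631]
ee_rot: [[0.999, -0.047, -0.002], [-0.047, -0.999, -0.003], [-0.002, 0.003, -1.0]]
wrist_force: [0.4, -0.2, 0.4]
gripper_width: 0.005
gripper_force: 0.0
```

```bash
python3 go.py .530 .351 .228 -2.49
python3 - <<'E'
from h import *
p=sense()["tcp_pos"].copy();print(p)
E
```

```text
[ 0.003  0.002 -0.004] [ 0.1  -0.54  3.5 ] w 0.005 33.4333
[0.52884112 0.34573077 0.26305378]
```

Request:
{"op": "arm_command", "data": {
  "deltas": [
    [0, 0, 0, 0.1, -0.4, 0, 1],
    [0, 0, 0, 0.1, -0.4, 1, 1],
    [0, 0, 0, 0.1, -0.4, 1.8, 1],
    [0, 0, 0, 0.1, -0.4, 2.4, 1],
    [0, 0, 0, 0.1, -0.4, 2.9, 1],
    [0, 0, 0, 0.1, -0.4, 3.3, 1],
    [0, 0, 0, 0.1, -0.4, 3.5, 1],
    [0, 0, 0, 0.1, -0.4, 3.5, 1]
  ]
}}

```text
time_s: 34.1
tcp_pos: [0.5307, 0.3518, 0.2313]
ee_rot: [[0.999, -0.045, 0.004], [-0.045, -0.999, 0.002], [0.004, -0.002, -1.0]]
wrist_force: [-2.1, -0.3, 10.0]
gripper_width: 0.005
gripper_force: 5.1
```

Request:
{"op": "arm_command", "data": {
  "deltas": [
    [0, 0, 0, 0, 0, 0.4, 1],
    [0, 0, 0, 0, 0, 0.8, 1],
    [0, 0, 0, 0, 0, 0.8, 1],
    [0, 0, 0, 0, 0, 0.8, 1]
  ]
}}

```text
time_s: 34.43
tcp_pos: [0.5308, 0.3518, 0.2273]
ee_rot: [[0.999, -0.044, 0.006], [-0.044, -0.999, 0.003], [0.006, -0.003, -1.0]]
wrist_force: [-7.0, -1.5, 21.3]
gripper_width: 0.005
gripper_force: 10.2
```

Request:
{"op": "arm_command", "data": {
  "deltas": [
    [0, 0, 0, 0, 0, -1, 1],
    [0, 0, 0, 0, 0, -2, 1],
    [0, 0, 0, 0, 0, -4, 1],
    [0, 0, 0, 0, 0, -7, 1],
    [0, 0, 0, 0, 0, -11, 1],
    [0, 0, 0, 0, 0, -11, 1],
    [0, 0, 0, 0, 0, -11, 1],
    [0, 0, 0, 0, 0, -11, 1]
  ]
}}

```text
time_s: 35.1
tcp_pos: [0.5294, 0.3512, 0.33]
ee_rot: [[0.999, -0.046, -0.001], [-0.046, -0.999, -0.0], [-0.001, 0.0, -1.0]]
wrist_force: [0.4, -0.3, -1.0]
gripper_width: 0.006
gripper_force: 0.0
```

Run:
```python
from h import *
s9=np.load("side9.npy",allow_pickle=True).item();s=cam("side")
g=lambda c:cv2.cvtColor(c["pixels"],cv2.COLOR_BGR2GRAY)
for n,(u,v) in dict(pump=(254,140),cup=(236,207),A=(330,196),B=(386,230),C=(418,250)).items():
    r=cv2.matchTemplate(g(s)[v-20:v+21,u-20:u+21],g(s9)[v-10:v+11,u-10:u+11],cv2.TM_CCOEFF_NORMED);_,m,_,p=cv2.minMaxLoc(r);print(n,round(m,3),p[0]-10,p[1]-10)
st=sense();print(st["tcp_pos"],st["wrist_force"])
```

```text
pump 0.999 0 0
cup 0.643 2 3
A 0.845 0 0
B 0.999 0 0
C 0.999 0 0
[0.5292785  0.35100296 0.32913545] [ 0.88813802  0.11677    -0.60859729]
```

```bash
python3 -c "
from station import finish_job
print(finish_job())"
```

```text
the job is handed in; nothing more can be done
None
```

I handed the job in at about 35 s. Both jars are in the honey pan and the one carton is in the sugar pan. The covers are back to within about 4 mm of their starting places, and only the empty pan is open. The pump was pressed to its stop and is up again. I did not confirm that the sauce cup stayed put: the last image check of it matched poorly, though nothing came near it.

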